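# Set and load the maize sheller

## Task

The sample cob lying on the bench scale shows which maize is shelled now, the thick cobs or the thin ones. First set the sheller for that kind: flip its cam lever fully open, turn the sunken knob through the guard opening until its pointer stands on the large dot (for thick cobs) or the small dot (for thin cobs), and flip the lever fully closed again. Then slide the hopper cover back, lay every cob of that kind from the table in the hopper, and slide the cover fully shut, leaving both samples where they are, the other cobs on the table, and the tumbler standing.

Things in the scene. Friction and masses are not known exactly. Their poses are not given: they have to be found in the camera images.
- sheller: Maize sheller fixed to the table, green. Origin on the table under its middle; x away from its front (which faces the robot), y to its left, z up. Its body reaches 130 mm ahead of and behind the origin and 210 mm to its right, 170 mm to its left: hopper on the right, guarded knob and cam lever on the left; drum housing (116 mm high) and motor stand behind, to x = 290 mm; a low spout in front.
- hopper (a point): Centre of the inner floor of the feed hopper, 40 mm above the table; axes as the sheller's. The hopper is an open steel box 150 mm (x) by 200 mm (y) inside and 85 mm deep: rim 125 mm above the table, walls 8 mm.
- cover (a joint): Flat steel sliding cover over the hopper, m along the sheller's x: 0 = fully home towards the front, hopper shut; 0.155 (stop) = slid right back, hopper fully open. It stays where it is left (about 2 N of friction). At the start it is partly shut.
- cover_grip (a point): On the cover's upright black handle fin, 23 mm above the sheet (152 mm above the table), at the height to pinch it. The fin is 50 mm long in the sheller's x, 12 mm thick in y, its top 165 mm above the table. The point moves with the cover: 50 mm ahead of the hopper centre when shut, 105 mm behind it when fully open.
- lever (a joint): Cam quick-release lever clamping the knob, rad: 0 (stop) = closed, lying flat across the guard opening, pointing to the sheller's front; it flips up and over about a level pivot along the sheller's y: pi/2 = upright, 3.0 (stop) = fully open, lying back to the rear. Stays where it is left; takes 2 to 3 N at its end.
- lever_pivot (a point): Pivot of the cam lever, 147 mm above the table, 22 mm above the guard plate; axes as the sheller's. The aluminium lever is a bar 14 mm wide (y), 10 mm thick, reaching 100 mm from here. At joint value q its point at distance d lies at x = -d cos q, z = +d sin q from here. The pivot bracket is 38 mm wide, 26 mm long.
- knob (a joint): Setting knob, rad. Grows clockwise seen from above: 0 (stop) = pointer to the sheller's right (-y), pi/2 = to its front, pi (stop) = to its left. Large black dot (thick cobs) = 0.45; small black dot (thin cobs) = 2.70. Stays where it is left (0.06 N m of friction).
- knob_grip (a point): On the knob's axis at grip height, 108 mm above the table; axes as the sheller's, not turning with the knob. The grip is a black bar 12 mm thick, 40 mm long, 36 mm high (top 116 mm above the table) on a 44 mm disc, white line at its pointer end; at joint value 0 it lies along the sheller's y.
- guard (a point): Centre of the round guard opening over the knob, 88 mm across, at the upper face of the grey guard plate, 125 mm above the table. The plate is 6 mm thick; the knob's top lies 9 mm below this face, the floor of the well 55 mm below it. A large dot (18 mm) and a small dot (9 mm) lie on the plate beside the opening.
- scale_pan (a point): Centre of the steel pan (170 by 200 mm, 55 mm above the table) of the white bench scale on the left side of the table.
- stool_top (a point): Centre of the top of the low wooden stool (180 mm in its x, 200 mm in its y, 55 mm high) at the right side of the table; it holds the other sample.
- tumbler_rim (a point): Centre of the mouth of a brass tumbler that stands on the table beyond the cobs, 66 mm across, 100 mm high.
- thick1_c (a point): Thick maize cob lying on the table (may be absent): 44 mm thick, 115 mm long, tapering over the last 28 mm at its +x end. The point is its centre, half-way up; x along its length. Rough, it rolls only if pushed.
- thick2_c (a point): Thick maize cob lying on the table (may be absent): 44 mm thick, 115 mm long, tapering over the last 28 mm at its +x end. The point is its centre, half-way up; x along its length. Rough, it rolls only if pushed.
- thick3_c (a point): Thick maize cob lying on the table (may be absent): 44 mm thick, 115 mm long, tapering over the last 28 mm at its +x end. The point is its centre, half-way up; x along its length. Rough, it rolls only if pushed.
- sample_thick_c (a point): Thick sample cob, same size as the other thick cobs (44 by 115 mm), lying on the scale pan or on the low wooden stool (55 mm high) at the right side of the table. The point is its centre, x along its length.
- thin1_c (a point): Thin maize cob lying on the table (may be absent): 29 mm thick, 115 mm long, tapering over the last 28 mm at its +x end. The point is its centre, half-way up; x along its length. Rough, it rolls only if pushed.
- thin2_c (a point): Thin maize cob lying on the table (may be absent): 29 mm thick, 115 mm long, tapering over the last 28 mm at its +x end. The point is its centre, half-way up; x along its length. Rough, it rolls only if pushed.
- thin3_c (a point): Thin maize cob lying on the table (may be absent): 29 mm thick, 115 mm long, tapering over the last 28 mm at its +x end. The point is its centre, half-way up; x along its length. Rough, it rolls only if pushed.
- sample_thin_c (a point): Thin sample cob, same size as the other thin cobs (29 by 115 mm), lying on the scale pan or on the low wooden stool (55 mm high) at the right side of the table. The point is its centre, x along its length.
There are look-alikes about, which are no part of the job. Leave any purple look-alike of the part that bears thin3_c alone.

How it is judged:
By the outcome, as a careful person would: the job done as asked, in the order asked, and still so for the second after the job is handed in, with the robot touching nothing.
Of thick1, thick2, thick3 only 2 to 3 are there at a start; the rules pass over those that are not, and their reading is None.
Of thin1, thin2, thin3 only 2 to 3 are there at a start; the rules pass over those that are not, and their reading is None.
At some moment in a run one of thick1, thick2, thick3, thin1, thin2, thin3 may be knocked a few centimetres aside while the robot is not near it.
Once in a run the grip may slacken for a moment while it holds something.
It also fails if it takes over 208 s, if anything falls off the work surface, if the arm or the gripper's body presses on something with over 40 N, if the wrist force passes 120 N, or if a joint passes its speed limit or range.

## Robot

A 6-joint arm with a two-finger parallel gripper is mounted at the origin on the work surface. World frame = base frame: x ahead of the robot, y to its left, z up, the work surface at z = 0. Lengths are in mm, angles in rad, forces in N, time in s.
With the tool pointing down it reaches from about 375 to 900 mm from the base axis. Payload 3.1 kg.
Tool frame: the origin (TCP) lies where the fingers leave the gripper's body, on its centre line; the fingertips stand 70 mm ahead of it and the grasp point (between the pads) lies 51 mm ahead of it; z points along the fingers, y is the line along which they close (so a half turn about z gives the same grasp; the last joint's range is limited). The gripper opens to 87 mm and grips with 3 to 60 N. Pads are 19 mm wide; open, the fingers measure 117 mm over their backs; the gripper's body (75 mm by 190 mm) begins 51 mm behind the grasp point.
Start: joints at [1.01, 0.527, 1.433, -0, 1.181, -0.178], TCP at [232.828, 579.99, 292.248] pointing down, gripper open.
Joint ranges: [-3.08, 3.08], [-0.75, 2.2], [0.22, 2.44], [-1.43, 4.57], [0, 2.65], [-2.85, 2.85]. Speed limits (rad/s): [2.79, 2.79, 3.14, 3.14, 3.14, 3.14].

## Interface

Orientations are given as [roll, pitch, yaw] about the fixed x, y, z axes, in that order (R = Rz(yaw) Ry(pitch) Rx(roll)).
In Python, from rig import * gives the robot as it stands.
- The arm moves only by the tool apply_moves, never from a script. Its argument "plan" is a list of rows, each an object of numbers: "jaw": the opening, from 0 (shut) to 1 (fully open); "dx", "dy", "dz": the shift along the world's x, y, z in cm; "twist": the turn about the world's z in degrees. In form: [{"jaw": .., "dx": .., "dy": .., "dz": .., "twist": ..}, ...]. A call has 1 to 8 rows; each row shifts and turns the commanded pose from where the row before left it; what a row does not reach is not made up. A row lasts 1/10 s, in which the tool goes at most 50 mm and 8.59 degrees, less where a joint would pass 70% of its speed; a pose out of reach is approached as far as the arm can. A call with a gripper value outside its range is refused whole. The fingers move at their own pace and stop on an object; "force" is the grip in N (left out, the last holds). Time passes only in rows, so rows that do not move let the fingers close. It gives the time, the measured TCP pose, the force, the opening and the grip force at its end, in the units of the state.
- read_state(): the state, without advancing time (a new reading comes with each control period).
- camera(name): name is "scene" or "top" or "wrist"; returns the picture (480x640x3 uint8, blue, green, red); there is no depth.
- calibration(name): a dict with "fx", "fy", "cx", "cy" (pixels), "world_to_cam" (4x4, takes a point from world to camera coordinates). Camera axes: x right, y up, looking along -z (the intrinsics and any distortion apply to the point x, -y, -z); pixel columns grow to the right and rows downward; lengths in mm; the calibration is good to about 2 mm. The wrist camera is an equidistant fisheye: a pixel r from the principal point sees the ray r / f radians off the axis. A picture is of the moment at which its call begins: read the wrist's pose just before it. calibration takes no time and is no camera call; for the wrist camera it gives the pose at the moment of the call.
- sign_off(): hands the job in; it is judged then, once.
Trained networks look in the newest picture that a camera, given by its name, has taken for a name from the list of things; names that differ only in an ending like _2 or _b are one class to them, and where a whole thing is asked for, a point or a joint stands for the part that bears it (a point fixed in the world has none). Each returns a list of dicts, best first, with "confidence" (0 to 1); they miss things now and then, are a little off and sometimes report something else, mostly with a low value. They report only what shows in the picture. A call takes as long as a camera call. They do not tell look-alikes from the thing itself.
- masks_of(name, camera): "mask" (480x640 bool, what is visible of it) and "xy" ([column, row] in pixels, amid what is visible of it).
- pinpoint(name, camera): "xy" ([column, row] in pixels: a listed point, or the origin of a listed thing).
The state is a dict: "clock": time; "joints": joint angles; "qvel": joint speeds; "joint_torque": joint torques, N m; "tool_pos": TCP position; "eef_rot": TCP orientation; "ft_force": force on the tool from outside, world axes, zero at the start; "ft_torque": the same for the moment, N m; "opening": finger opening in mm; "grasp_force": force on a finger pad.
Only numpy, scipy, OpenCV 4.12 (cv2) and the standard library are available. Lean on these libraries where they do the work, as an engineer would, in place of code of your own. Each camera call takes 0.05 s, during which the arm holds its last target. There are 200 camera calls.

## Working session

There is one attempt and no reset: what is moved stays moved. The work goes in short steps, Python scripts to look and compute and a tool call to move; the robot and the scene stay as the last step left them, time stands still between calls to the robot, and variables do not carry over. Pictures are saved under pics/ and viewed, at most 15 in all, crops included, and the job is handed in when it is done.

Besides the shell and the picture viewer there is one more tool, called after "Emit:" in YAML: its name, and indented under it one key for each argument. apply_moves: Moves the arm, as the interface text tells. Its arguments: {"type":"object","properties":{"plan":{"type":"array","items":{"type":"object","properties":{"jaw":{"type":"number"},"dx":{"type":"number"},"dy":{"type":"number"},"dz":{"type":"number"},"twist":{"type":"number"}}}},"force":{"type":"number"}},"required":["plan"]}

```bash
mkdir -p pics; ls; python3 - <<'E'
from rig import *
import cv2
for n in ("scene","top"):
    cv2.imwrite(f"pics/{n}0.png",camera(n))
    c=calibration(n);print(n,c)
print(read_state())
E
```

```text
pics
scene {'fx': 615.0683178549968, 'fy': 615.0683178549968, 'cx': 326.8101197431794, 'cy': 227.74074651773992, 'world_to_cam': array([[-3.81128243e-01,  9.24521963e-01, -6.34488768e-04,
         2.64250081e+02],
       [-7.99022967e-01, -3.29046692e-01,  5.03279816e-01,
         4.37737851e+02],
       [ 4.65084467e-01,  1.92321123e-01,  8.64123269e-01,
        -2.58665354e+03],
       [ 0.00000000e+00,  0.00000000e+00,  0.00000000e+00,
         1.00000000e+00]])}
top {'fx': 596.4923473040291, 'fy': 596.4923473040291, 'cx': 321.20302165505063, 'cy': 232.30120206356685, 'world_to_cam': array([[-2.13280624e-02, -9.99723083e-01,  9.94340747e-03,
        -1.40597612e+01],
       [ 9.90382938e-01, -1.97668327e-02,  1.36933958e-01,
        -6.65082215e+02],
       [-1.36699488e-01,  1.27683171e-02,  9.90530272e-01,
        -1.70011191e+03],
       [ 0.00000000e+00,  0.00000000e+00,  0.00000000e+00,
         1.00000000e+00]])}
{'clock': 0.1, 'joints': array([ 1.01050918e+00,  5.28344899e-01,  1.43377127e+00, -1.40859003e-05,
        1.18136758e+00, -1.78487437e-01]), 'qvel': array([ 0.00123133, -0.00297311, -0.00163449, -0.00056982,  0.00057686,
        0.000938  ]), 'joint_torque': array([ 7.19649361e-04, -4.40986490e+01, -1.77149892e+01,  6.35924237e-02,
        5.33604529e-02, -3.51650237e-05]), 'tool_pos': array([232.55831662, 579.5645316 , 291.38765584]), 'eef_rot': array([-3.13972929e+00, -3.22933190e-04,  2.75979800e+00]), 'ft_force': array([-0.65959401,  0.76017861, -0.23588249]), 'ft_torque': array([ 0.0228165 ,  0.00505102, -0.0752799 ]), 'grasp_force': 0.0, 'opening': 87.01764783445226}
```

View pics/top0.png

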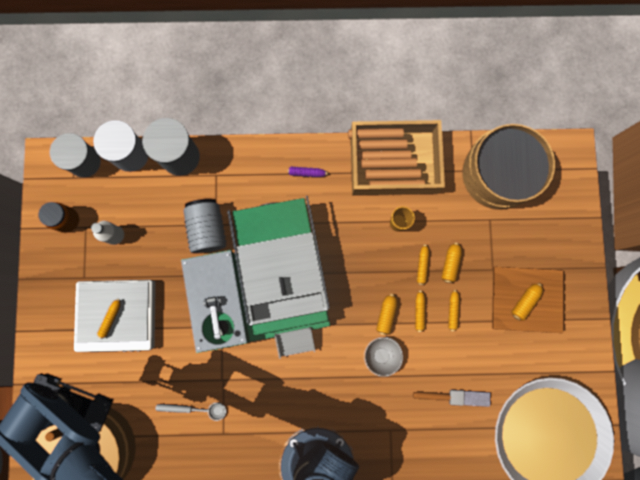

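View pics/scene0.png

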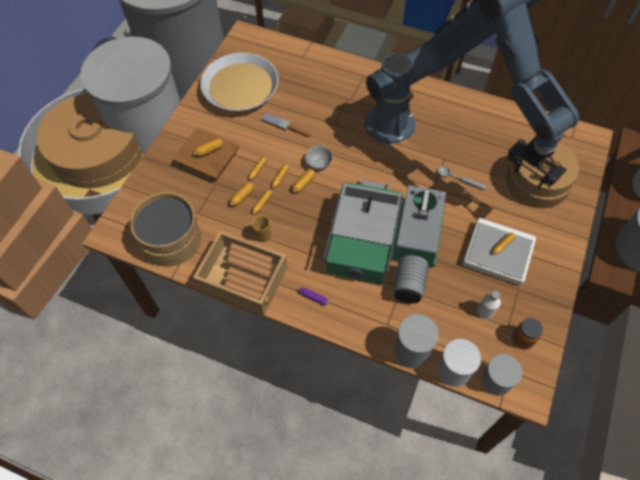

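```bash
cat > h.py <<'E'
from rig import *
import numpy as np, cv2
def proj(cam,p,c=None):
    c=c or calibration(cam); q=c["world_to_cam"]@np.append(p,1); x,y,z=q[0],-q[1],-q[2]
    if cam=="wrist":
        r=np.hypot(x,y); t=np.arctan2(r,z); k=t/max(r,1e-9)
        return np.array([c["cx"]+c["fx"]*k*x,c["cy"]+c["fy"]*k*y])
    return np.array([c["cx"]+c["fx"]*x/z,c["cy"]+c["fy"]*y/z])
def unproj(cam,uv,h,c=None):
    c=c or calibration(cam); a=(uv[0]-c["cx"])/c["fx"]; b=(uv[1]-c["cy"])/c["fy"]
    if cam=="wrist":
        t=np.hypot(a,b); s=np.sin(t)/max(t,1e-9); d=np.array([a*s,-b*s,-np.cos(t)])
    else: d=np.array([a,-b,-1.])
    M=c["world_to_cam"]; R=M[:3,:3]; o=-R.T@M[:3,3]; w=R.T@d
    return o+w*(h-o[2])/w[2]
E
python3 - <<'E'
from h import *
H=dict(hopper=40,cover_grip=152,lever_pivot=147,knob_grip=108,guard=125,sheller=0,scale_pan=55,stool_top=55,tumbler_rim=100,thick1_c=22,thin1_c=14.5,sample_thick_c=77,sample_thin_c=69.5)
for n,h in H.items():
    r=pinpoint(n,"top")
    for d in r[:6]: print(n,round(d["confidence"],2),np.round(d["xy"]),np.round(unproj("top",d["xy"],h)))
for n in("lever_pivot","knob_grip","cover_grip"):
    for d in pinpoint(n,"scene")[:3]: print("scene",n,round(d["confidence"],2),np.round(d["xy"]),np.round(unproj("scene",d["xy"],H[n])))
E
```

```text
hopper 0.88 [288. 286.] [511.  70.  40.]
hopper 0.71 [405. 216.] [ 710. -276.   40.]
cover_grip 0.58 [283. 284.] [512.  80. 152.]
lever_pivot 0.91 [218. 299.] [473. 256. 147.]
knob_grip 0.69 [218. 332.] [385. 262. 108.]
knob_grip 0.61 [450. 261.] [ 567. -386.  108.]
guard 0.65 [216. 328.] [395. 265. 125.]
guard 0.41 [282. 287.] [505.  85. 125.]
sheller 0.85 [257. 294.] [491. 166.   0.]
scale_pan 0.7 [454. 312.] [ 425. -403.   55.]
scale_pan 0.6 [112. 313.] [443. 572.  55.]
scale_pan 0.49 [286. 287.] [506.  76.  55.]
stool_top 0.91 [530. 296.] [ 465. -624.   55.]
stool_top 0.62 [452. 262.] [ 569. -404.   55.]
tumbler_rim 0.88 [401. 213.] [ 707. -257.  100.]
thin1_c 0.71 [454. 309.] [ 433. -411.   14.]
sample_thick_c 0.58 [529. 300.] [ 453. -614.   77.]
sample_thin_c 0.78 [110. 317.] [432. 574.  70.]
scene lever_pivot 0.72 [424. 213.] [459. 280. 147.]
scene knob_grip 0.84 [424. 199.] [378. 257. 108.]
scene cover_grip 0.87 [367. 203.] [500.  78. 152.]
```

The scene and top views show the sheller in the middle (around 257,290). The scale, with a thin-looking sample, is at (112,315); the stool with the thicker sample is at (528,300). The table cobs look thin at (423,264), (420,311) and (454,310), and thick at (453,262) and (388,314). The purple cob at (308,172) is a look-alike.

```bash
python3 - <<'E'
from h import *
im=camera("top")
cv2.imwrite("pics/c1.png",cv2.resize(im[190:370,170:350],(720,720),interpolation=cv2.INTER_CUBIC)[:600])
a=cv2.resize(im[190:370,170:350],(592,592),interpolation=cv2.INTER_CUBIC);cv2.imwrite("pics/c1.png",a)
# cobs by colour
hsv=cv2.cvtColor(im,cv2.COLOR_BGR2HSV)
m=cv2.inRange(hsv,(15,160,120),(30,255,255))
n,l,s,c=cv2.connectedComponentsWithStats(m)
for i in range(1,n):
    if 60<s[i,4]<900:
        p=np.argwhere(l==i)[:,::-1].astype(np.float32)
        r=cv2.minAreaRect(p); 
        h=60 if r[0][0]<160 or r[0][0]>500 else 14
        w=np.array([unproj("top",q,h)[:2] for q in p]); mu=w.mean(0); ev,V=np.linalg.eigh(np.cov((w-mu).T))
        print(s[i,4],np.round(r[0]),"pos",np.round(mu),"sizes",np.round(np.sqrt(12*ev)),"ang",round(np.degrees(np.arctan2(V[1,1],V[0,1]))))
E
```

```text
334 [402. 218.] pos [ 709. -273.] sizes [71. 83.] ang 122
533 [451. 262.] pos [ 571. -411.] sizes [ 43. 108.] ang 164
363 [422. 265.] pos [ 566. -325.] sizes [ 29. 109.] ang 171
602 [527. 301.] pos [ 452. -613.] sizes [ 45. 109.] ang 141
388 [418. 312.] pos [ 429. -310.] sizes [ 30. 110.] ang 176
398 [451. 310.] pos [ 428. -409.] sizes [ 31. 112.] ang 173Traceback (most recent call last):
  File "<stdin>", line 14, in <module>
  File "h.py", line 10, in unproj
    c=c or calibration(cam); a=(uv[0]-c["cx"])/c["fx"]; b=(uv[1]-c["cy"])/c["fy"]
           ~~~~~~~~~~~^^^^^
ValueError: time passes only in moves, steps and waits
```

View pics/c1.png

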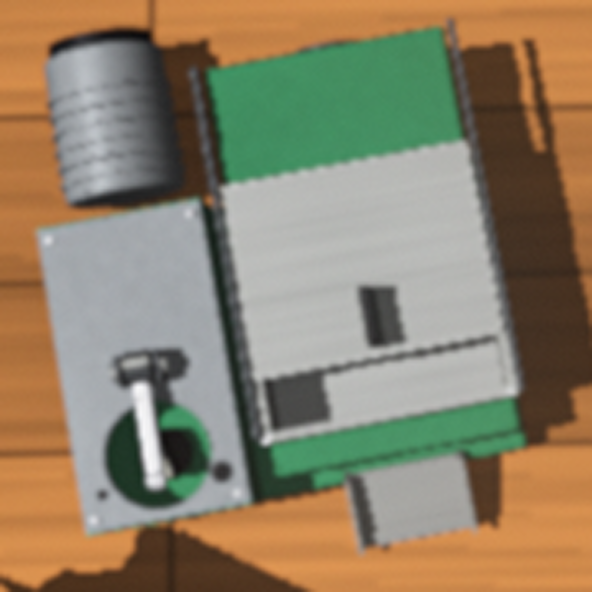

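```bash
python3 - <<'E'
from h import *
C=calibration("top")
im=camera("top")
k=180/592
U=lambda x,y,h:unproj("top",(170+x*k,190+y*k),h,C)[:2]
P=[U(*p,125) for p in((38,231),(203,200),(250,502),(90,534))]
d=lambda a,b:(np.round(np.linalg.norm(b-a)),np.round(np.degrees(np.arctan2(*(b-a)[::-1])),1))
print("plate",np.round(P),d(P[3],P[0]),d(P[2],P[1]),d(P[2],P[3])[1]-90,d(P[1],P[0]))
L=[U(*p,125) for p in((262,440),(192,70),(520,390),(453,22))]
print("hopper rails",np.round(L),d(L[0],L[1]),d(L[2],L[3]),d(L[2],L[0]))
print("guard",U(158,455,125),"small",U(101,495,125),"large",U(222,471,125),"pivot",U(150,362,147),"tip",U(155,483,147),"fin",U(378,310,160))
hsv=cv2.cvtColor(im,cv2.COLOR_BGR2HSV)
m=cv2.inRange(hsv,(12,140,90),(32,255,255))
for (x0,y0,x1,y1,h) in ((85,290,140,345,62),(505,280,555,325,66),(370,285,405,340,20),(440,238,468,285,20)):
    p=np.argwhere(m[y0:y1,x0:x1]>0)[:,::-1]+[x0,y0]
    w=np.array([unproj("top",q,h,C)[:2] for q in p]); mu=w.mean(0); ev,V=np.linalg.eigh(np.cov((w-mu).T))
    print(len(p),np.round(mu),np.round(np.sqrt(12*ev)),round(np.degrees(np.arctan2(V[1,1],V[0,1]))))
E
```

```text
plate [[583. 361.]
 [607. 223.]
 [355. 184.]
 [332. 316.]] (np.float64(256.0), np.float64(10.2)) (np.float64(255.0), np.float64(8.7)) 9.900000000000006 (np.float64(141.0), np.float64(99.6))
hopper rails [[405. 174.]
 [718. 232.]
 [442. -41.]
 [756.   9.]] (np.float64(318.0), np.float64(10.5)) (np.float64(318.0), np.float64(9.1)) (np.float64(218.0), np.float64(99.7))
guard [394.94423665 260.21250019] small [363.28900989 307.17676193] large [380.70604208 207.24666318] pivot [471.15180667 263.42058818] tip [372.82248876 259.0634902 ] fin [509.28587676  74.60601867]
313 [427. 581.] [ 23. 106.] 156
2241 [ 449. -618.] [127. 144.] 98
1767 [ 433. -214.] [104. 156.] 179
1247 [ 576. -417.] [ 84. 140.] 176
```

The scale holds the thin sample, so the knob target is 2.70 and the thin cobs go in the hopper. I'm moving over the lever to look from near.

Emit:
apply_moves:
  plan:
    - {"dx":2.7,"dy":-3.8,"dz":0.7,"twist":4,"jaw":0.5}
    - {"dx":2.7,"dy":-3.8,"dz":0.7,"twist":4,"jaw":0.5}
    - {"dx":2.7,"dy":-3.8,"dz":0.7,"twist":4,"jaw":0.5}
    - {"dx":2.7,"dy":-3.8,"dz":0.7,"twist":4,"jaw":0.5}
    - {"dx":2.7,"dy":-3.8,"dz":0.7,"twist":4,"jaw":0.5}
    - {"dx":2.7,"dy":-3.8,"dz":0.7,"twist":4,"jaw":0.5}
    - {"dx":2.7,"dy":-3.8,"dz":0.7,"twist":4,"jaw":0.5}
    - {"dx":2.7,"dy":-3.8,"dz":0.7,"twist":4,"jaw":0.5}

```text
clock: 1.8
tool_pos: [449.7, 274.3, 348.8]
eef_rot: [3.141, 0.001, -2.962]
ft_force: [0.5, 0.3, 0.9]
opening: 43.6
grasp_force: 0.0
```

```bash
cat >> h.py <<'E'
def st():
    s=read_state(); print(round(s["clock"],1),np.round(s["tool_pos"],1),"yaw",round(np.degrees(s["eef_rot"][2]),1),"F",np.round(s["ft_force"],1),"op",round(s["opening"],1),"g",round(s["grasp_force"],1),"j",np.round(s["joints"],2)); return s
E
python3 - <<'E'
from h import *
st();c=calibration("wrist");cv2.imwrite("pics/w1.png",camera("wrist"))
st()
M=c["world_to_cam"];print(c["fx"],c["cx"],c["cy"],"campos",-M[:3,:3].T@M[:3,3],"axis",-M[2,:3],"xaxis",M[0,:3])
for n,h in dict(lever_pivot=147,guard=125,knob_grip=108,cover_grip=152,hopper=40).items():
    for d in pinpoint(n,"wrist")[:2]: print(n,round(d["confidence"],2),np.round(d["xy"]),np.round(unproj("wrist",d["xy"],h,c)))
E
```

```text
1.8 [449.7 274.3 348.8] yaw -169.7 F [0.5 0.3 0.9] op 43.6 g 0.0 j [ 0.34  0.33  1.61  0.    1.21 -1.41]
1.9 [455.  269.4 350. ] yaw -169.8 F [ 3.5 -3.3  0.8] op 44.1 g 0.0 j [ 0.33  0.33  1.6  -0.01  1.2  -1.42]
371.64829954431775 318.53812461685175 243.83412522044682 campos [372.6161834  260.50377981 441.14662739] axis [ 0.2821108   0.04976255 -0.95809038] xaxis [-0.1776713   0.98408915 -0.0012026 ]
lever_pivot 0.71 [320. 249.] [463. 278. 147.]
guard 0.81 [319. 163.] [395. 265. 125.]
knob_grip 0.97 [318. 161.] [395. 264. 108.]
cover_grip 0.85 [103. 258.] [507.  80. 152.]
hopper 0.85 [150. 225.] [503.  80.  40.]
```

View pics/w1.png

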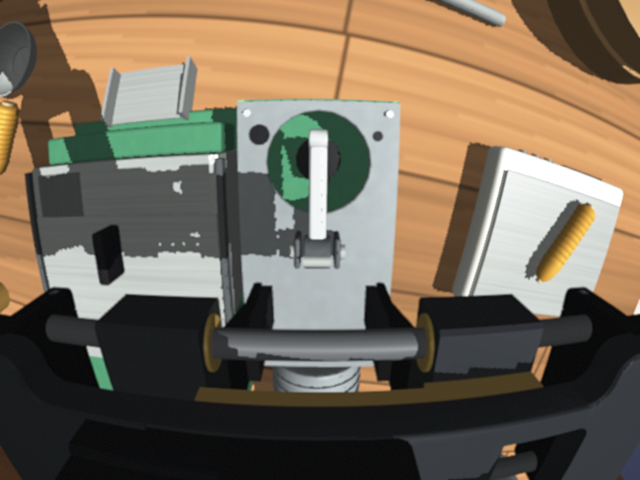

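```bash
python3 - <<'E'
from h import *
s=st();c=calibration("wrist");im=camera("wrist")
cv2.imwrite("pics/w2.png",cv2.resize(im[80:290,220:420],(762,600)[::1] if 0 else (571,600),interpolation=cv2.INTER_CUBIC))
for n,h in dict(lever_pivot=147,guard=125,knob_grip=108,cover_grip=152).items():
    for d in pinpoint(n,"wrist")[:2]: print(n,round(d["confidence"],2),np.round(d["xy"]),np.round(unproj("wrist",d["xy"],h,c)))
g=cv2.cvtColor(im,cv2.COLOR_BGR2GRAY)
m=(g>215).astype(np.uint8);m[:, :295]=0;m[:,345:]=0;m[:110]=0;m[260:]=0
for r in range(125,260,12):
    x=np.where(m[r])[0]
    if len(x): print(r,x.min(),x.max(),np.round(unproj("wrist",((x.min()+x.max())/2,r),152,c)))
E
```

```text
2.1 [448.  276.5 348. ] yaw -169.9 F [ 0.4 -0.3  0.3] op 43.3 g 0.0 j [ 0.34  0.33  1.61  0.    1.21 -1.41]
lever_pivot 0.63 [316. 254.] [466. 277. 147.]
lever_pivot 0.6 [101. 258.] [507.  78. 147.]
guard 0.31 [550. 253.] [431. 515. 125.]
knob_grip 0.98 [313. 165.] [397. 262. 108.]
cover_grip 0.78 [104. 262.] [508.  84. 152.]
cover_grip 0.73 [550. 253.] [426. 494. 152.]
137 307 322 [372. 260. 152.]
149 309 322 [381. 262. 152.]
161 308 322 [390. 263. 152.]
173 308 322 [400. 265. 152.]
185 308 322 [409. 267. 152.]
197 308 322 [418. 268. 152.]
209 308 322 [428. 270. 152.]
221 308 322 [437. 272. 152.]
233 308 321 [447. 273. 152.]
```

View pics/w2.png

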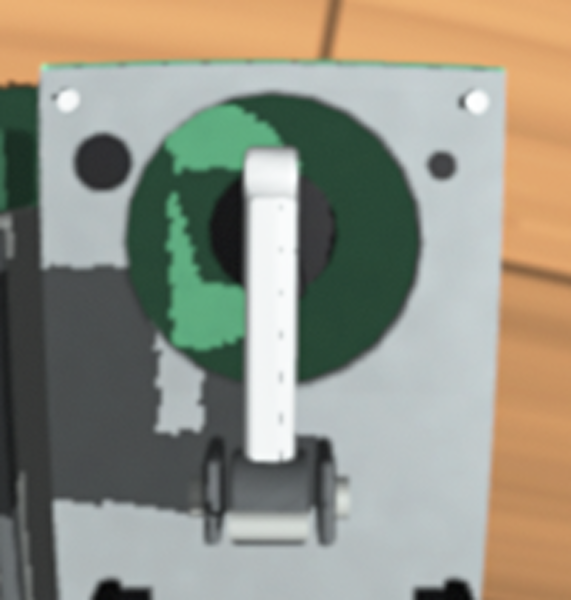

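The lever's line runs at 9.8° in the world, with its pivot near (465,276) and its tip near (367,259).

Emit:
apply_moves:
  plan:
    - {"dx":-2.2,"dy":-0.5,"dz":-3.6,"jaw":0.5}
    - {"dx":-2.2,"dy":-0.5,"dz":-3.6,"jaw":0.5}
    - {"dx":-2.35,"dy":-0.45,"dz":-3.6,"jaw":0.5}
    - {"dz":-2,"jaw":0.5}
    - {"dz":-2.0,"jaw":0.5}
    - {"jaw":0.5}
    - {"jaw":0.05}
    - {"jaw":0.05}
  force: 20

```text
schema error: expected keys jaw, dx, dy, dz, twist
```

Emit:
apply_moves:
  plan:
    - {"jaw":0.05}
    - {"jaw":0.05}
    - {"jaw":0.05}
  force: 20

```text
schema error: expected keys jaw, dx, dy, dz, twist
```

Emit:
apply_moves:
  plan:
    - {"dx":-2.2,"dy":-0.5,"dz":-3.6,"twist":0,"jaw":0.5}
    - {"dx":-2.2,"dy":-0.5,"dz":-3.6,"twist":0,"jaw":0.5}
    - {"dx":-2.35,"dy":-0.45,"dz":-3.6,"twist":0,"jaw":0.5}
    - {"dx":0,"dy":0,"dz":-2,"twist":0,"jaw":0.5}
    - {"dx":0,"dy":0,"dz":-2,"twist":0,"jaw":0.5}
    - {"dx":0,"dy":0,"dz":0,"twist":0,"jaw":0.5}
    - {"dx":0,"dy":0,"dz":0,"twist":0,"jaw":0.05}
    - {"dx":0,"dy":0,"dz":0,"twist":0,"jaw":0.05}
  force: 20

```text
clock: 3.15
tool_pos: [382.0, 262.0, 201.2]
eef_rot: [3.141, 0.002, -2.964]
ft_force: [-0.1, 0.3, -0.5]
opening: 34.5
grasp_force: 0.0
```

Emit:
apply_moves:
  plan:
    - {"dx":0,"dy":0,"dz":0,"twist":0,"jaw":0.05}
    - {"dx":0,"dy":0,"dz":0,"twist":0,"jaw":0.05}
    - {"dx":0,"dy":0,"dz":0,"twist":0,"jaw":0.05}
  force: 20

```text
clock: 3.45
tool_pos: [381.7, 261.4, 200.8]
eef_rot: [-3.141, 0.001, -2.965]
ft_force: [1.3, -0.2, 1.5]
opening: 13.9
grasp_force: 20.0
```

Emit:
apply_moves:
  plan:
    - {"dx":0.1,"dy":0.0,"dz":1.4,"twist":0,"jaw":0.05}
    - {"dx":0.4,"dy":0.09,"dz":1.5,"twist":0,"jaw":0.05}
    - {"dx":0.6,"dy":0.1,"dz":1.35,"twist":0,"jaw":0.05}
    - {"dx":0.86,"dy":0.15,"dz":1.2,"twist":0,"jaw":0.05}
    - {"dx":2.23,"dy":0.38,"dz":1.9,"twist":0,"jaw":0.05}
    - {"dx":2.73,"dy":0.47,"dz":1.0,"twist":0,"jaw":0.05}
    - {"dx":2.92,"dy":0.5,"dz":0,"twist":0,"jaw":0.05}
    - {"dx":0,"dy":0,"dz":0,"twist":0,"jaw":0.05}

```text
clock: 4.25
tool_pos: [482.8, 278.8, 284.5]
eef_rot: [3.141, 0.005, -2.966]
ft_force: [2.6, 0.3, 5.6]
opening: 13.7
grasp_force: 20.0
```

Emit:
apply_moves:
  plan:
    - {"dx":2.73,"dy":0.47,"dz":-1.0,"twist":0,"jaw":0.05}
    - {"dx":2.23,"dy":0.38,"dz":-1.9,"twist":0,"jaw":0.05}
    - {"dx":1.46,"dy":0.25,"dz":-2.55,"twist":0,"jaw":0.05}
    - {"dx":0.4,"dy":0.07,"dz":-1.7,"twist":0,"jaw":0.05}
    - {"dx":0,"dy":0,"dz":-0.4,"twist":0,"jaw":0.05}
    - {"dx":0,"dy":0,"dz":0,"twist":0,"jaw":0.05}

```text
clock: 4.85
tool_pos: [551.0, 290.5, 208.6]
eef_rot: [3.141, 0.01, -2.965]
ft_force: [8.1, 0.6, 0.0]
opening: 13.8
grasp_force: 20.0
```

Emit:
apply_moves:
  plan:
    - {"dx":0,"dy":0,"dz":0,"twist":0,"jaw":0.5}
    - {"dx":0,"dy":0,"dz":0,"twist":0,"jaw":0.5}
    - {"dx":0,"dy":0,"dz":4,"twist":0,"jaw":0.5}
    - {"dx":0,"dy":0,"dz":4,"twist":0,"jaw":0.5}
    - {"dx":-3.3,"dy":-0.5,"dz":2,"twist":0,"jaw":0.5}
    - {"dx":-3.3,"dy":-0.5,"dz":2,"twist":0,"jaw":0.5}
    - {"dx":-3.3,"dy":-0.5,"dz":2,"twist":0,"jaw":0.5}
    - {"dx":0,"dy":0,"dz":0,"twist":0,"jaw":0.5}

```text
clock: 5.65
tool_pos: [444.0, 274.8, 350.2]
eef_rot: [3.141, -0.002, -2.963]
ft_force: [1.2, 0.3, -0.6]
opening: 43.5
grasp_force: 0.0
```

```bash
python3 - <<'E'
from h import *
st();c=calibration("wrist");im=camera("wrist")
cv2.imwrite("pics/w3.png",cv2.resize(im[80:340,200:440],(554,600),interpolation=cv2.INTER_CUBIC))
np.save("c3.npy",c,allow_pickle=True)
for n,h in dict(knob_grip=108,guard=125).items():
    for d in pinpoint(n,"wrist")[:2]: print(n,round(d["confidence"],2),np.round(d["xy"]),np.round(unproj("wrist",d["xy"],h,c)))
E
```

```text
5.7 [444.  274.8 350.2] yaw -169.8 F [ 1.2  0.3 -0.6] op 43.5 g 0.0 j [ 0.34  0.32  1.61  0.    1.21 -1.41]
knob_grip 0.63 [314. 166.] [394. 261. 108.]
guard 0.81 [316. 170.] [396. 264. 125.]
guard 0.65 [150. 229.] [474. 117. 125.]
```

View pics/w3.png

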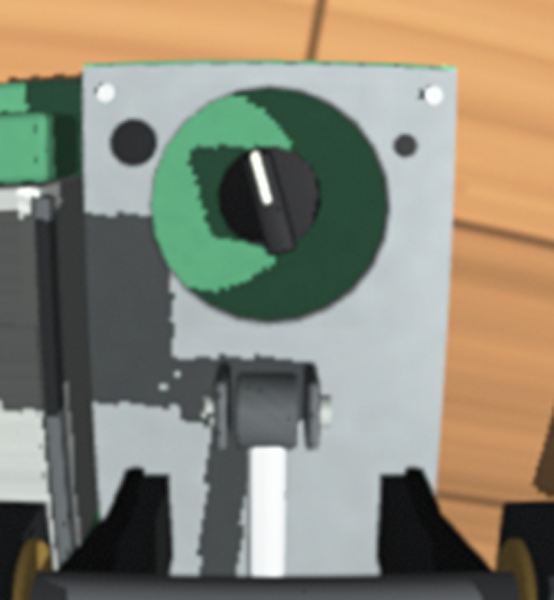

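The lever lies back, fully open. The knob's pointer is near the front, with its white end at crop (254,155) and its tail at (283,247).

```bash
python3 - <<'E'
from h import *
c=np.load("c3.npy",allow_pickle=True).item();k=1/2.308
U=lambda x,y,h:unproj("wrist",(200+x*k,80+y*k),h,c)[:2]
a,b=U(254,155,116),U(283,247,116)
v=a-b;th=np.degrees(np.arctan2(v[1],v[0]));print(a,b,np.linalg.norm(v),th,"mid",(a+b)/2,"q",((9.8-90-th)%360))
print("guard c",[U(*p,125) for p in((151,200),(388,205),(268,87),(270,321))],"dots",U(133,142,125),U(405,145,125))
print("lever",U(268,450,152),U(267,570,152))
E
```

```text
[377.51730954 255.02539797] [410.34348618 272.07931611] 36.99180985983527 -152.5471345147914 mid [393.93039786 263.55235704] q 72.34713451479139
guard c [array([400.03838624, 220.31772646]), array([386.38198099, 307.28929513]), array([351.52707087, 255.80331154]), array([437.89023818, 271.98983935])] dots [379.63424912 210.20931817] [363.10742307 309.1605554 ]
lever [479.18782793 278.75356346] [528.4088458 287.0724397]
```

Emit:
apply_moves:
  plan:
    - {"dx":-2,"dy":-0.4,"dz":0,"twist":4,"jaw":0.45}
    - {"dx":-2,"dy":-0.4,"dz":-3,"twist":4,"jaw":0.45}
    - {"dx":-1.5,"dy":-0.33,"dz":-3,"twist":4,"jaw":0.45}
    - {"dx":0,"dy":0,"dz":-3,"twist":4,"jaw":0.45}
    - {"dx":0,"dy":0,"dz":-2.8,"twist":1.4,"jaw":0.45}
    - {"dx":0,"dy":0,"dz":0,"twist":0,"jaw":0.45}
    - {"dx":0,"dy":0,"dz":0,"twist":0,"jaw":0.45}

```text
clock: 6.5
tool_pos: [394.4, 263.7, 229.5]
eef_rot: [3.141, -0.002, -2.662]
ft_force: [0.3, -0.3, 0.3]
opening: 39.3
grasp_force: 0.0
```

```bash
python3 - <<'E'
from h import *
st();c=calibration("wrist");im=camera("wrist")
cv2.imwrite("pics/w4.png",im)
for n,h in dict(knob_grip=108,guard=125).items():
    for d in pinpoint(n,"wrist")[:2]: print(n,round(d["confidence"],2),np.round(d["xy"]),np.round(unproj("wrist",d["xy"],h,c)))
E
```

```text
6.5 [394.4 263.7 229.5] yaw -152.5 F [ 0.3 -0.3  0.3] op 39.3 g 0.0 j [ 0.35  0.43  1.87 -0.    0.85 -1.7 ]
knob_grip 0.57 [315. 272.] [398. 263. 108.]
guard 0.82 [322. 278.] [394. 265. 125.]
guard 0.7 [316. 270.] [391. 260. 125.]
```

Emit:
apply_moves:
  plan:
    - {"dx":0,"dy":0,"dz":-2.2,"twist":0,"jaw":0.45}
    - {"dx":0,"dy":0,"dz":-2.2,"twist":0,"jaw":0.45}
    - {"dx":0,"dy":0,"dz":-2.2,"twist":0,"jaw":0.45}
    - {"dx":0,"dy":0,"dz":0,"twist":0,"jaw":0.2}
    - {"dx":0,"dy":0,"dz":0,"twist":0,"jaw":0.05}
    - {"dx":0,"dy":0,"dz":0,"twist":0,"jaw":0.05}
    - {"dx":0,"dy":0,"dz":0,"twist":0,"jaw":0.05}
    - {"dx":0,"dy":0,"dz":0,"twist":0,"jaw":0.05}
  force: 25

```text
clock: 7.45
tool_pos: [394.7, 263.9, 165.4]
eef_rot: [-3.141, 0.003, -2.661]
ft_force: [0.2, -1.4, 5.1]
opening: 11.8
grasp_force: 24.8
```

Emit:
apply_moves:
  plan:
    - {"dx":0,"dy":0,"dz":0,"twist":-6,"jaw":0.05}
    - {"dx":0,"dy":0,"dz":0,"twist":-6,"jaw":0.05}
    - {"dx":0,"dy":0,"dz":0,"twist":-6,"jaw":0.05}
    - {"dx":0,"dy":0,"dz":0,"twist":-6,"jaw":0.05}
    - {"dx":0,"dy":0,"dz":0,"twist":-6,"jaw":0.05}
    - {"dx":0,"dy":0,"dz":0,"twist":-6,"jaw":0.05}
    - {"dx":0,"dy":0,"dz":0,"twist":-6,"jaw":0.05}
    - {"dx":0,"dy":0,"dz":0,"twist":-6,"jaw":0.05}

```text
clock: 8.25
tool_pos: [394.8, 263.5, 165.4]
eef_rot: [3.141, 0.003, 2.781]
ft_force: [1.1, -2.7, 6.2]
opening: 11.8
grasp_force: 24.9
```

Emit:
apply_moves:
  plan:
    - {"dx":0,"dy":0,"dz":0,"twist":-6,"jaw":0.05}
    - {"dx":0,"dy":0,"dz":0,"twist":-6,"jaw":0.05}
    - {"dx":0,"dy":0,"dz":0,"twist":-6,"jaw":0.05}
    - {"dx":0,"dy":0,"dz":0,"twist":-6,"jaw":0.05}
    - {"dx":0,"dy":0,"dz":0,"twist":-6,"jaw":0.05}
    - {"dx":0,"dy":0,"dz":0,"twist":-4.4,"jaw":0.05}
    - {"dx":0,"dy":0,"dz":0,"twist":0,"jaw":0.05}
    - {"dx":0,"dy":0,"dz":0,"twist":0,"jaw":0.05}

```text
clock: 9.05
tool_pos: [394.6, 263.3, 165.4]
eef_rot: [3.14, 0.002, 2.184]
ft_force: [1.5, -4.2, 5.6]
opening: 11.7
grasp_force: 24.9
```

Emit:
apply_moves:
  plan:
    - {"dx":0,"dy":0,"dz":0,"twist":0,"jaw":0.45}
    - {"dx":0,"dy":0,"dz":0,"twist":0,"jaw":0.45}
    - {"dx":0,"dy":0,"dz":0,"twist":0,"jaw":0.45}
    - {"dx":0,"dy":0,"dz":3,"twist":0,"jaw":0.45}
    - {"dx":0,"dy":0,"dz":3,"twist":0,"jaw":0.45}
    - {"dx":0,"dy":0,"dz":3,"twist":8,"jaw":0.45}
    - {"dx":0,"dy":0,"dz":3,"twist":8,"jaw":0.45}
    - {"dx":2,"dy":0.5,"dz":3,"twist":8,"jaw":0.45}

```text
clock: 9.85
tool_pos: [411.0, 268.3, 314.9]
eef_rot: [-3.138, -0.003, 2.609]
ft_force: [1.2, 1.1, 0.2]
opening: 39.1
grasp_force: 0.0
```

Emit:
apply_moves:
  plan:
    - {"dx":1.5,"dy":0.4,"dz":3,"twist":8,"jaw":0.5}
    - {"dx":1.5,"dy":0.4,"dz":0.4,"twist":8,"jaw":0.5}
    - {"dx":0.5,"dy":0,"dz":0,"twist":8,"jaw":0.5}
    - {"dx":0,"dy":0,"dz":0,"twist":8,"jaw":0.5}
    - {"dx":0,"dy":0,"dz":0,"twist":8,"jaw":0.5}
    - {"dx":0,"dy":0,"dz":0,"twist":1,"jaw":0.5}
    - {"dx":0,"dy":0,"dz":0,"twist":0,"jaw":0.5}
    - {"dx":0,"dy":0,"dz":0,"twist":0,"jaw":0.5}

```text
clock: 10.65
tool_pos: [448.8, 276.8, 348.1]
eef_rot: [3.142, -0.0, -2.967]
ft_force: [-0.3, 0.0, 0.2]
opening: 43.6
grasp_force: 0.0
```

```bash
python3 - <<'E'
from h import *
st();c=calibration("wrist");im=camera("wrist")
cv2.imwrite("pics/w5.png",cv2.resize(im[80:340,200:440],(554,600),interpolation=cv2.INTER_CUBIC))
np.save("c5.npy",c,allow_pickle=True)
E
```

```text
10.7 [448.8 276.8 348.1] yaw -170.0 F [-0.3  0.   0.2] op 43.6 g 0.0 j [ 0.34  0.33  1.61  0.    1.21 -1.41]
```

View pics/w5.png

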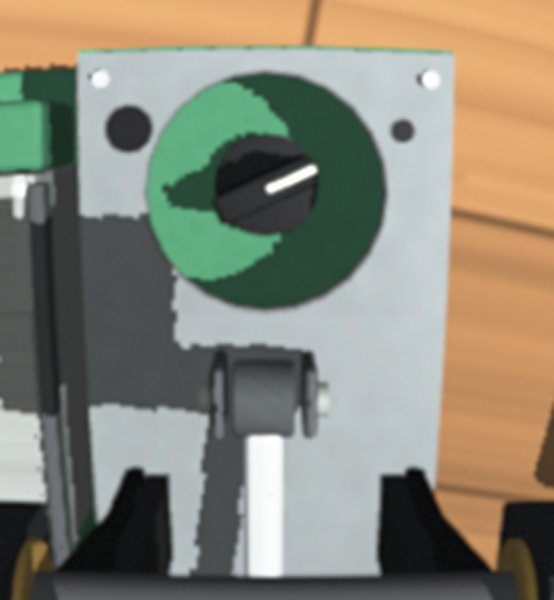

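The pointer's white line, from crop (268,189) to (317,169), points at the small dot at (402,131). I'll check the angle numerically while moving on to close the lever.

```bash
python3 - <<'E'
from h import *
c=np.load("c5.npy",allow_pickle=True).item();k=1/2.308
U=lambda x,y,h:unproj("wrist",(200+x*k,80+y*k),h,c)[:2]
a,b=U(317,169,116),U(268,189,116);v=a-b
print("q",np.radians((9.8-90-np.degrees(np.arctan2(v[1],v[0])))%360))
d,g=U(402,131,125),U(266,190,125);v=d-g;print("dot q",np.radians((9.8-90-np.degrees(np.arctan2(v[1],v[0])))%360),g)
E
```

```text
q 2.7441723992316467
dot q 2.7150136636141102 [394.12587405 264.0604628 ]
```

Emit:
apply_moves:
  plan:
    - {"dx":3.3,"dy":0.5,"dz":-2,"twist":0,"jaw":0.5}
    - {"dx":3.3,"dy":0.5,"dz":-3,"twist":0,"jaw":0.5}
    - {"dx":3.2,"dy":0.5,"dz":-3,"twist":0,"jaw":0.5}
    - {"dx":0,"dy":0,"dz":-3,"twist":0,"jaw":0.5}
    - {"dx":0,"dy":0,"dz":-2.7,"twist":0,"jaw":0.5}
    - {"dx":0,"dy":0,"dz":0,"twist":0,"jaw":0.5}
    - {"dx":0,"dy":0,"dz":0,"twist":0,"jaw":0.05}
    - {"dx":0,"dy":0,"dz":0,"twist":0,"jaw":0.05}
  force: 20

```text
clock: 11.5
tool_pos: [547.8, 292.2, 213.1]
eef_rot: [3.141, 0.003, -2.965]
ft_force: [0.5, -0.8, 1.3]
opening: 34.2
grasp_force: 0.0
```

Emit:
apply_moves:
  plan:
    - {"dx":0,"dy":0,"dz":0,"twist":0,"jaw":0.05}
    - {"dx":0,"dy":0,"dz":0,"twist":0,"jaw":0.05}
    - {"dx":0,"dy":0,"dz":0,"twist":0,"jaw":0.05}

```text
clock: 11.8
tool_pos: [547.8, 290.3, 212.5]
eef_rot: [-3.138, 0.002, -2.964]
ft_force: [1.9, -4.8, 2.3]
opening: 13.9
grasp_force: 20.0
```

Emit:
apply_moves:
  plan:
    - {"dx":-0.4,"dy":-0.07,"dz":1.7,"twist":0,"jaw":0.05}
    - {"dx":-1.46,"dy":-0.25,"dz":2.55,"twist":0,"jaw":0.05}
    - {"dx":-2.23,"dy":-0.38,"dz":1.9,"twist":0,"jaw":0.05}
    - {"dx":-2.73,"dy":-0.47,"dz":1.0,"twist":0,"jaw":0.05}
    - {"dx":-2.92,"dy":-0.5,"dz":0,"twist":0,"jaw":0.05}
    - {"dx":-2.73,"dy":-0.47,"dz":-1.0,"twist":0,"jaw":0.05}
    - {"dx":-2.23,"dy":-0.38,"dz":-1.9,"twist":0,"jaw":0.05}
    - {"dx":-0.86,"dy":-0.15,"dz":-1.2,"twist":0,"jaw":0.05}

```text
clock: 12.6
tool_pos: [390.7, 263.4, 242.7]
eef_rot: [-3.138, 0.003, -2.963]
ft_force: [1.8, -6.2, 3.1]
opening: 13.6
grasp_force: 20.0
```

Emit:
apply_moves:
  plan:
    - {"dx":-0.6,"dy":-0.1,"dz":-1.35,"twist":0,"jaw":0.05}
    - {"dx":-0.4,"dy":-0.09,"dz":-1.5,"twist":0,"jaw":0.05}
    - {"dx":-0.1,"dy":0,"dz":-1.4,"twist":0,"jaw":0.05}
    - {"dx":0,"dy":0,"dz":-0.4,"twist":0,"jaw":0.05}
    - {"dx":0,"dy":0,"dz":0,"twist":0,"jaw":0.05}
    - {"dx":0,"dy":0,"dz":0,"twist":0,"jaw":0.05}

```text
clock: 13.2
tool_pos: [379.2, 261.5, 195.1]
eef_rot: [-3.138, -0.004, -2.964]
ft_force: [-1.2, -7.6, -0.8]
opening: 13.7
grasp_force: 20.0
```

Emit:
apply_moves:
  plan:
    - {"dx":0,"dy":0,"dz":0,"twist":0,"jaw":0.5}
    - {"dx":0,"dy":0,"dz":0,"twist":0,"jaw":0.5}
    - {"dx":0,"dy":0,"dz":0,"twist":0,"jaw":0.5}
    - {"dx":0,"dy":0,"dz":4,"twist":0,"jaw":0.5}
    - {"dx":2,"dy":0.4,"dz":4,"twist":0,"jaw":0.5}
    - {"dx":3,"dy":0.5,"dz":4,"twist":0,"jaw":0.5}
    - {"dx":2,"dy":0.5,"dz":3,"twist":0,"jaw":0.5}
    - {"dx":0,"dy":0,"dz":0,"twist":0,"jaw":0.5}

```text
clock: 14.0
tool_pos: [455.3, 278.8, 350.5]
eef_rot: [3.139, 0.015, -2.965]
ft_force: [-0.1, 0.1, 0.4]
opening: 43.5
grasp_force: 0.0
```

Emit:
apply_moves:
  plan:
    - {"dx":0,"dy":0,"dz":0,"twist":0,"jaw":0.5}

```text
clock: 14.1
tool_pos: [450.2, 277.3, 345.6]
eef_rot: [3.141, 0.001, -2.965]
ft_force: [0.5, -1.0, -0.7]
opening: 43.4
grasp_force: 0.0
```

```bash
python3 - <<'E'
from h import *
st();c=calibration("wrist");im=camera("wrist")
cv2.imwrite("pics/w6.png",im)
g=cv2.cvtColor(im,cv2.COLOR_BGR2GRAY)
m=(g>215).astype(np.uint8);m[:, :295]=0;m[:,345:]=0;m[:110]=0;m[260:]=0
for r in range(113,260,12):
    x=np.where(m[r])[0]
    if len(x): print(r,x.min(),x.max(),np.round(unproj("wrist",((x.min()+x.max())/2,r),152,c)))
print("tip row",np.where(m[:,315])[0][:3], "base", np.where(m[:,315])[0][-3:])
for n,h in dict(cover_grip=152,hopper=40,lever_pivot=147).items():
    for d in pinpoint(n,"wrist")[:2]: print(n,round(d["confidence"],2),np.round(d["xy"]),np.round(unproj("wrist",d["xy"],h,c)))
E
```

```text
14.1 [450.2 277.3 345.6] yaw -169.9 F [ 0.5 -1.  -0.7] op 43.4 g 0.0 j [ 0.34  0.33  1.61  0.    1.2  -1.41]
137 306 322 [375. 260. 152.]
149 307 322 [384. 262. 152.]
161 307 322 [393. 264. 152.]
173 307 322 [402. 265. 152.]
185 307 321 [411. 267. 152.]
197 307 321 [421. 268. 152.]
209 307 321 [430. 270. 152.]
221 307 321 [439. 272. 152.]
233 307 321 [449. 273. 152.]
tip row [131 132 133] base [235 236 237]
cover_grip 0.94 [100. 258.] [506.  82. 152.]
hopper 0.35 [232. 213.] [472. 183.  40.]
lever_pivot 0.72 [316. 250.] [465. 278. 147.]
```

View pics/w6.png

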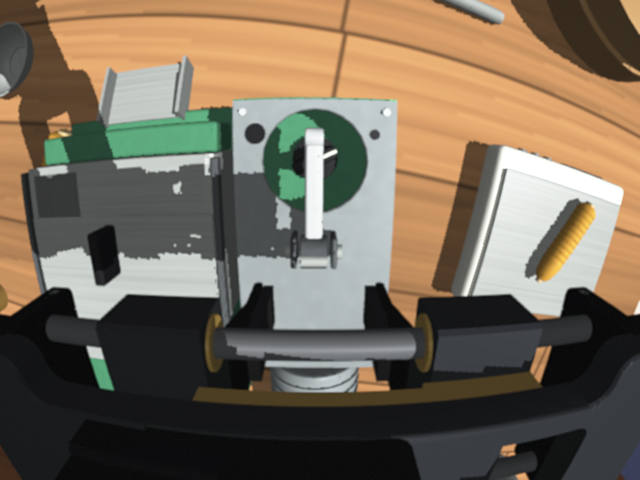

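The lever is flat again over the opening (tip at 315,131) and the knob pointer is on the small dot. I'll press lightly on the lever tip to make sure it is at its stop.

Emit:
apply_moves:
  plan:
    - {"dx":-2.3,"dy":-0.5,"dz":-3.5,"twist":0,"jaw":0.0}
    - {"dx":-2.3,"dy":-0.5,"dz":-3.5,"twist":0,"jaw":0.0}
    - {"dx":-2.2,"dy":-0.5,"dz":-3,"twist":0,"jaw":0.0}
    - {"dx":0,"dy":0,"dz":-1,"twist":0,"jaw":0.0}
    - {"dx":0,"dy":0,"dz":-0.8,"twist":0,"jaw":0.0}
    - {"dx":0,"dy":0,"dz":-0.5,"twist":0,"jaw":0.0}
    - {"dx":0,"dy":0,"dz":-0.4,"twist":0,"jaw":0.0}
    - {"dx":0,"dy":0,"dz":0,"twist":0,"jaw":0.0}

```text
clock: 15.1
tool_pos: [384.3, 262.6, 222.6]
eef_rot: [-3.142, 0.004, -2.964]
ft_force: [-5.8, -1.5, 31.9]
opening: 0.7
grasp_force: 17.0
```

Emit:
apply_moves:
  plan:
    - {"dx":0,"dy":0,"dz":4,"twist":0,"jaw":0.5}
    - {"dx":1.6,"dy":-2.3,"dz":3,"twist":0,"jaw":0.5}
    - {"dx":2.5,"dy":-3.6,"dz":0,"twist":0,"jaw":0.5}
    - {"dx":2.5,"dy":-3.6,"dz":0,"twist":0,"jaw":0.5}
    - {"dx":2.5,"dy":-3.6,"dz":0,"twist":0,"jaw":0.5}
    - {"dx":2.5,"dy":-3.6,"dz":0,"twist":0,"jaw":0.5}
    - {"dx":0.9,"dy":-1.3,"dz":0,"twist":0,"jaw":0.5}
    - {"dx":0,"dy":0,"dz":0,"twist":0,"jaw":0.5}

```text
clock: 15.9
tool_pos: [510.1, 80.2, 288.8]
eef_rot: [-3.141, 0.004, -2.969]
ft_force: [-0.4, 0.6, 0.3]
opening: 42.6
grasp_force: 0.0
```

Emit:
apply_moves:
  plan:
    - {"dx":0,"dy":0,"dz":-1,"twist":0,"jaw":0.5}
    - {"dx":0,"dy":0,"dz":0,"twist":0,"jaw":0.5}

```text
clock: 16.1
tool_pos: [505.4, 83.5, 276.7]
eef_rot: [3.14, -0.004, -2.963]
ft_force: [-0.3, 1.7, -0.5]
opening: 43.5
grasp_force: 0.0
```

```bash
python3 - <<'E'
from h import *
st();c=calibration("wrist");im=camera("wrist")
for n,h in dict(cover_grip=152,hopper=40).items():
    for d in pinpoint(n,"wrist")[:2]: print(n,round(d["confidence"],2),np.round(d["xy"]),np.round(unproj("wrist",d["xy"],h,c)))
g=cv2.cvtColor(im,cv2.COLOR_BGR2GRAY)
for d in masks_of("cover_grip","wrist")[:2]: print("mask",d["xy"],d["mask"].sum(),d["confidence"])
cv2.imwrite("pics/w7.png",im)
E
```

```text
16.1 [505.4  83.5 276.7] yaw -169.8 F [-0.3  1.7 -0.5] op 43.5 g 0.0 j [-0.05  0.4   1.73  0.    1.02 -1.8 ]
cover_grip 0.74 [316. 267.] [507.  82. 152.]
hopper 0.27 [ 14. 110.] [ 430. -278.   40.]
mask [317.9, 263.7] 34406 0.69
```

Emit:
apply_moves:
  plan:
    - {"dx":0,"dy":0,"dz":-2.5,"twist":0,"jaw":0.5}
    - {"dx":0,"dy":0,"dz":-2.5,"twist":0,"jaw":0.5}
    - {"dx":0,"dy":0,"dz":-2.4,"twist":0,"jaw":0.5}
    - {"dx":0,"dy":0,"dz":0,"twist":0,"jaw":0.2}
    - {"dx":0,"dy":0,"dz":0,"twist":0,"jaw":0.05}
    - {"dx":0,"dy":0,"dz":0,"twist":0,"jaw":0.05}
    - {"dx":0,"dy":0,"dz":0,"twist":0,"jaw":0.05}
    - {"dx":0,"dy":0,"dz":0,"twist":0,"jaw":0.05}
  force: 20

```text
clock: 17.1
tool_pos: [507.2, 84.6, 205.3]
eef_rot: [3.136, 0.002, -2.969]
ft_force: [-0.2, 11.9, 4.5]
opening: 11.9
grasp_force: 20.4
```

Emit:
apply_moves:
  plan:
    - {"dx":1.97,"dy":0.34,"dz":0,"twist":0,"jaw":0.05}
    - {"dx":1.97,"dy":0.34,"dz":0,"twist":0,"jaw":0.05}
    - {"dx":1.97,"dy":0.34,"dz":0,"twist":0,"jaw":0.05}
    - {"dx":1.97,"dy":0.34,"dz":0,"twist":0,"jaw":0.05}
    - {"dx":1.0,"dy":0.17,"dz":0,"twist":0,"jaw":0.05}
    - {"dx":0.8,"dy":0.14,"dz":0,"twist":0,"jaw":0.05}
    - {"dx":0,"dy":0,"dz":0,"twist":0,"jaw":0.05}
    - {"dx":0,"dy":0,"dz":0,"twist":0,"jaw":0.05}

```text
clock: 17.9
tool_pos: [604.4, 101.4, 205.3]
eef_rot: [3.137, 0.003, -2.966]
ft_force: [-0.2, 8.0, 1.4]
opening: 11.7
grasp_force: 20.0
```

Emit:
apply_moves:
  plan:
    - {"dx":0.5,"dy":0.15,"dz":0,"twist":0,"jaw":0.05}
    - {"dx":0.3,"dy":0.1,"dz":0,"twist":0,"jaw":0.05}
    - {"dx":0,"dy":0,"dz":0,"twist":0,"jaw":0.05}

```text
clock: 18.2
tool_pos: [609.2, 102.4, 205.2]
eef_rot: [3.139, -0.007, -2.965]
ft_force: [-8.0, 2.4, 7.4]
opening: 11.8
grasp_force: 20.0
```

Emit:
apply_moves:
  plan:
    - {"dx":0,"dy":0,"dz":0,"twist":0,"jaw":0.5}
    - {"dx":0,"dy":0,"dz":0,"twist":0,"jaw":0.5}
    - {"dx":0,"dy":0,"dz":4,"twist":0,"jaw":0.55}
    - {"dx":-1,"dy":-2,"dz":4,"twist":0,"jaw":0.55}
    - {"dx":-2,"dy":-4.2,"dz":0,"twist":-4,"jaw":0.55}
    - {"dx":-2,"dy":-4.2,"dz":0,"twist":-4,"jaw":0.55}
    - {"dx":-2,"dy":-4.2,"dz":0,"twist":-4,"jaw":0.55}
    - {"dx":-2,"dy":-4.2,"dz":0,"twist":-2,"jaw":0.55}

```text
clock: 19.0
tool_pos: [521.6, -88.6, 284.6]
eef_rot: [-3.14, 0.002, 3.072]
ft_force: [0.9, -0.7, 0.4]
opening: 47.9
grasp_force: 0.0
```

Emit:
apply_moves:
  plan:
    - {"dx":-2,"dy":-4.4,"dz":0,"twist":0,"jaw":0.55}
    - {"dx":-2,"dy":-4.4,"dz":0,"twist":0,"jaw":0.55}
    - {"dx":-2,"dy":-4.4,"dz":0,"twist":0,"jaw":0.55}
    - {"dx":-2,"dy":-4.4,"dz":0,"twist":0,"jaw":0.55}
    - {"dx":-1.1,"dy":-4.6,"dz":0,"twist":0,"jaw":0.55}
    - {"dx":0,"dy":0,"dz":-2,"twist":0,"jaw":0.55}
    - {"dx":0,"dy":0,"dz":0,"twist":0,"jaw":0.55}

```text
clock: 19.7
tool_pos: [429.6, -309.8, 262.5]
eef_rot: [3.139, -0.003, 3.07]
ft_force: [0.1, 1.3, -1.0]
opening: 47.6
grasp_force: 0.0
```

```bash
cat >> h.py <<'E'
def cobs(cam="wrist",h=16,save=None,show=True):
    c=calibration(cam); im=camera(cam)
    if save: cv2.imwrite(save,im)
    m=cv2.inRange(cv2.cvtColor(im,cv2.COLOR_BGR2HSV),(15,160,120),(30,255,255))
    n,l,s,_=cv2.connectedComponentsWithStats(m)
    for i in range(1,n):
        if s[i,4]<60: continue
        p=np.argwhere(l==i)[:,::-1]
        w=np.array([unproj(cam,q,h,c)[:2] for q in p]); mu=w.mean(0); ev,V=np.linalg.eigh(np.cov((w-mu).T))
        z=np.sqrt(12*ev)
        if not(70<z[1]<160 and z[0]<65): continue
        # area-weighted centre of extent along axes
        e=(w-mu)@V; mid=mu+V@((np.percentile(e,1,axis=0)+np.percentile(e,99,axis=0))/2)
        print(cam,s[i,4],np.round(p.mean(0)),"mid",np.round(mid),"size",np.round(z),"ang",round(np.degrees(np.arctan2(V[1,1],V[0,1]))%180))
E
python3 - <<'E'
from h import *
st();cobs(save="pics/w8.png");cobs("top",14)
E
```

```text
19.7 [ 429.6 -309.8  262.5] yaw 175.9 F [ 0.1  1.3 -1. ] op 47.6 g 0.0 j [-0.84  0.44  1.7  -0.    1.   -2.34]
wrist 1146 [310. 218.] mid [ 430. -317.] size [ 11. 109.] ang 177
wrist 2142 [214. 224.] mid [ 429. -409.] size [ 21. 103.] ang 173
wrist 2275 [542. 238.] mid [465. -67.] size [ 40. 110.] ang 166
wrist 1098 [ 24. 271.] mid [ 479. -688.] size [ 44. 105.] ang 139
top 70 [247. 143.] mid [950. 194.] size [18. 78.] ang 92
top 103 [ 37. 161.] mid [904. 822.] size [20. 81.] ang 80
top 117 [238. 170.] mid [865. 219.] size [16. 80.] ang 92
top 117 [198. 180.] mid [835. 335.] size [17. 79.] ang 95
top 93 [230. 180.] mid [834. 237.] size [18. 83.] ang 89
top 159 [167. 182.] mid [831. 430.] size [21. 88.] ang 90
top 166 [122. 215.] mid [736. 561.] size [ 14. 141.] ang 90
top 524 [451. 262.] mid [ 572. -411.] size [ 43. 106.] ang 162
top 375 [422. 265.] mid [ 567. -325.] size [ 30. 109.] ang 171
top 352 [532. 295.] mid [ 465. -642.] size [45. 71.] ang 153
top 276 [108. 319.] mid [429. 597.] size [ 21. 108.] ang 156
top 248 [ 47. 337.] mid [379. 770.] size [ 21. 143.] ang 93
top 137 [ 68. 356.] mid [329. 714.] size [36. 81.] ang 90
top 171 [ 31. 356.] mid [327. 812.] size [26. 95.] ang 83
```

View pics/w8.png

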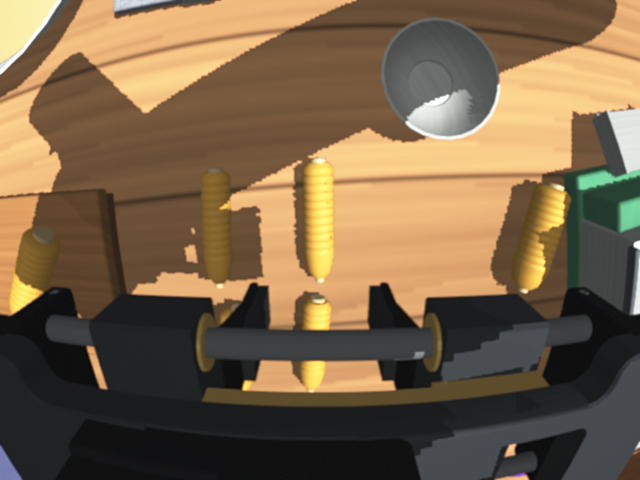

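The cob under the gripper runs from (319,160) to (319,281) and another thin one sits at (215,225). The thick cob has been knocked towards the sheller, to (542,238).

```bash
python3 - <<'E'
from h import *
c=calibration("wrist")
for p in((319,162),(319,281),(319,220),(215,170),(219,285),(217,225),(555,185),(524,291),(316,297),(312,390)): print(p,np.round(unproj("wrist",p,15,c)))
E
```

```text
(319, 162) [ 376. -304.   15.]
(319, 281) [ 492. -312.   15.]
(319, 220) [ 431. -308.   15.]
(215, 170) [ 375. -402.   15.]
(219, 285) [ 491. -414.   15.]
(217, 225) [ 428. -407.   15.]
(555, 185) [406. -54.  15.]
(524, 291) [525. -84.  15.]
(316, 297) [ 510. -316.   15.]
(312, 390) [ 629. -330.   15.]
```

Emit:
apply_moves:
  plan:
    - {"dx":0.2,"dy":0.15,"dz":-4,"twist":0,"jaw":0.55}
    - {"dx":0,"dy":0,"dz":-4.5,"twist":0,"jaw":0.55}
    - {"dx":0,"dy":0,"dz":-4.5,"twist":0,"jaw":0.55}
    - {"dx":0,"dy":0,"dz":-3.5,"twist":0,"jaw":0.55}
    - {"dx":0,"dy":0,"dz":-2.5,"twist":0,"jaw":0.55}
    - {"dx":0,"dy":0,"dz":0,"twist":0,"jaw":0.55}
    - {"dx":0,"dy":0,"dz":0,"twist":0,"jaw":0.2}
    - {"dx":0,"dy":0,"dz":0,"twist":0,"jaw":0.2}
  force: 25

```text
clock: 20.6
tool_pos: [433.9, -307.0, 75.2]
eef_rot: [-3.14, 0.001, 3.075]
ft_force: [0.1, -0.9, -0.6]
opening: 38.9
grasp_force: 0.0
```

Emit:
apply_moves:
  plan:
    - {"dx":0,"dy":0,"dz":0,"twist":0,"jaw":0.2}
    - {"dx":0,"dy":0,"dz":0,"twist":0,"jaw":0.2}

```text
clock: 20.8
tool_pos: [433.6, -307.4, 75.2]
eef_rot: [-3.14, 0.002, 3.074]
ft_force: [1.6, 0.7, 4.1]
opening: 28.7
grasp_force: 24.9
```

Emit:
apply_moves:
  plan:
    - {"dx":0,"dy":0,"dz":4,"twist":0,"jaw":0.2}
    - {"dx":0,"dy":0,"dz":4.5,"twist":0,"jaw":0.2}
    - {"dx":0,"dy":0,"dz":4.5,"twist":0,"jaw":0.2}
    - {"dx":0.5,"dy":3,"dz":3,"twist":2,"jaw":0.2}
    - {"dx":0.6,"dy":4.2,"dz":2,"twist":2,"jaw":0.2}
    - {"dx":0.6,"dy":4.2,"dz":0,"twist":2,"jaw":0.2}
    - {"dx":0.6,"dy":4.2,"dz":0,"twist":2,"jaw":0.2}
    - {"dx":0.6,"dy":4.2,"dz":0,"twist":2,"jaw":0.2}
  force: 40

```text
clock: 21.6
tool_pos: [461.7, -107.6, 254.9]
eef_rot: [-3.141, 0.001, -3.034]
ft_force: [0.5, -0.9, -0.7]
opening: 28.6
grasp_force: 39.9
```

Emit:
apply_moves:
  plan:
    - {"dx":0.6,"dy":4.2,"dz":0,"twist":2,"jaw":0.2}
    - {"dx":0.6,"dy":4.2,"dz":0,"twist":2,"jaw":0.2}
    - {"dx":0.6,"dy":4.2,"dz":0,"twist":0,"jaw":0.2}
    - {"dx":0.6,"dy":4.2,"dz":0,"twist":0,"jaw":0.2}
    - {"dx":0.6,"dy":4.2,"dz":0,"twist":0,"jaw":0.2}
    - {"dx":0.5,"dy":3.4,"dz":0,"twist":0,"jaw":0.2}
    - {"dx":0,"dy":0,"dz":0,"twist":0,"jaw":0.2}
    - {"dx":0,"dy":0,"dz":0,"twist":0,"jaw":0.2}

```text
clock: 22.4
tool_pos: [496.5, 135.3, 254.2]
eef_rot: [-3.141, -0.0, -2.963]
ft_force: [-0.8, -0.8, -0.8]
opening: 29.0
grasp_force: 39.9
```

```bash
python3 - <<'E'
from h import *
st();cv2.imwrite("pics/w9.png",camera("wrist"))
E
```

```text
22.4 [496.5 135.3 254.2] yaw -169.7 F [-0.8 -0.8 -0.8] op 29.0 g 39.9 j [ 0.05  0.43  1.75 -0.    0.96 -1.7 ]
```

View pics/w9.png

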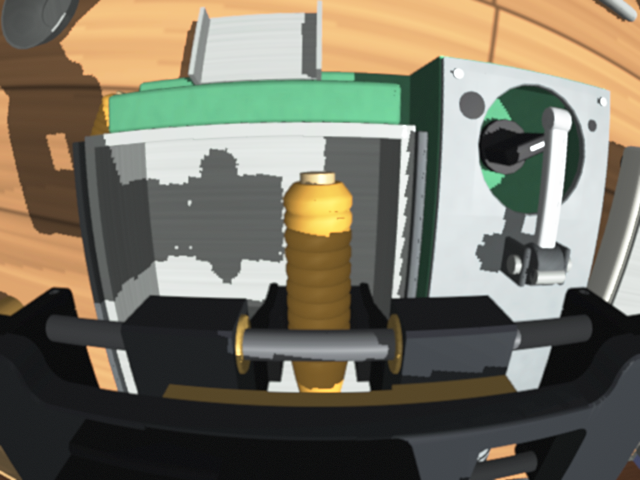

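The cob is held over the open hopper (hopper spans columns 90–410).

Emit:
apply_moves:
  plan:
    - {"dx":0,"dy":0,"dz":-3.5,"twist":0,"jaw":0.2}
    - {"dx":0,"dy":0,"dz":-3.5,"twist":0,"jaw":0.2}
    - {"dx":0,"dy":0,"dz":-2.5,"twist":0,"jaw":0.2}
    - {"dx":0,"dy":0,"dz":-1.3,"twist":0,"jaw":0.2}
    - {"dx":0,"dy":0,"dz":0,"twist":0,"jaw":0.2}
    - {"dx":0,"dy":0,"dz":0,"twist":0,"jaw":0.5}
    - {"dx":0,"dy":0,"dz":0,"twist":0,"jaw":0.5}
    - {"dx":0,"dy":0,"dz":0,"twist":0,"jaw":0.5}

```text
clock: 23.25
tool_pos: [497.6, 134.6, 147.2]
eef_rot: [-3.141, 0.002, -2.965]
ft_force: [-0.1, -0.5, 0.2]
opening: 41.5
grasp_force: 0.0
```

Emit:
apply_moves:
  plan:
    - {"dx":0,"dy":0,"dz":4,"twist":0,"jaw":0.5}
    - {"dx":0,"dy":0,"dz":4,"twist":0,"jaw":0.5}
    - {"dx":0,"dy":-2,"dz":3,"twist":0,"jaw":0.5}
    - {"dx":-0.7,"dy":-4.5,"dz":0,"twist":-2,"jaw":0.55}
    - {"dx":-0.7,"dy":-4.5,"dz":0,"twist":-2,"jaw":0.55}
    - {"dx":-0.7,"dy":-4.5,"dz":0,"twist":-2,"jaw":0.55}
    - {"dx":-0.7,"dy":-4.5,"dz":0,"twist":-2,"jaw":0.55}
    - {"dx":-0.7,"dy":-4.5,"dz":0,"twist":-2,"jaw":0.55}

```text
clock: 24.05
tool_pos: [461.6, -111.8, 257.1]
eef_rot: [-3.141, 0.002, -3.14]
ft_force: [0.9, -0.3, 0.6]
opening: 47.7
grasp_force: 0.0
```

Emit:
apply_moves:
  plan:
    - {"dx":-0.7,"dy":-4.6,"dz":0,"twist":-2,"jaw":0.55}
    - {"dx":-0.7,"dy":-4.6,"dz":0,"twist":-2,"jaw":0.55}
    - {"dx":-0.7,"dy":-4.6,"dz":0,"twist":-1,"jaw":0.55}
    - {"dx":-0.7,"dy":-4.6,"dz":0,"twist":-1,"jaw":0.55}
    - {"dx":-0.6,"dy":-4.6,"dz":0,"twist":0,"jaw":0.55}
    - {"dx":0,"dy":-4.6,"dz":0,"twist":0,"jaw":0.55}
    - {"dx":0,"dy":-2,"dz":0,"twist":0,"jaw":0.55}
    - {"dx":0,"dy":0,"dz":0,"twist":0,"jaw":0.55}

```text
clock: 24.85
tool_pos: [427.8, -409.9, 257.0]
eef_rot: [-3.138, 0.003, 3.036]
ft_force: [-0.2, 0.2, 0.5]
opening: 47.8
grasp_force: 0.0
```

```bash
python3 - <<'E'
from h import *
st();cobs(save="pics/w10.png")
print([ (round(d["confidence"],2),np.round(d["xy"]),np.round(unproj("wrist",d["xy"],15))) for d in pinpoint("thin1_c","wrist")])
E
```

```text
24.9 [ 427.8 -409.9  257. ] yaw 173.9 F [-0.2  0.2  0.5] op 47.8 g 0.0 j [-0.95  0.52  1.56 -0.    1.06 -2.42]
wrist 1497 [317. 207.] mid [ 429. -413.] size [ 20. 109.] ang 168
wrist 1637 [614. 226.] mid [465. -62.] size [ 43. 110.] ang 166
wrist 2593 [102. 276.] mid [ 468. -660.] size [ 41. 107.] ang 137
[(0.84, array([325., 220.]), array([ 427., -399.,   15.]))]
```

```bash
cat >> h.py <<'E'
def mcob(name="thin1_c",cam="wrist",h=15):
    c=calibration(cam)
    for d in masks_of(name,cam):
        p=np.argwhere(d["mask"])[:,::-1]
        if len(p)<30: continue
        w=np.array([unproj(cam,q,h,c)[:2] for q in p]); mu=w.mean(0); ev,V=np.linalg.eigh(np.cov((w-mu).T)); e=(w-mu)@V; a,b=np.percentile(e,[1,99],axis=0)
        print(round(d["confidence"],2),np.round(d["xy"]),"mid",np.round(mu+V@((a+b)/2)),"ext",np.round(b-a),"ang",round(np.degrees(np.arctan2(V[1,1],V[0,1]))%180))
E
python3 - <<'E'
from h import *
camera("wrist");mcob()
E
```

```text
0.8 [316. 218.] mid [ 429. -408.] ext [ 28. 114.] ang 174
```

Emit:
apply_moves:
  plan:
    - {"dx":0.1,"dy":0.2,"dz":-4,"twist":0,"jaw":0.55}
    - {"dx":0,"dy":0,"dz":-4.5,"twist":0,"jaw":0.55}
    - {"dx":0,"dy":0,"dz":-4.5,"twist":0,"jaw":0.55}
    - {"dx":0,"dy":0,"dz":-3.2,"twist":0,"jaw":0.55}
    - {"dx":0,"dy":0,"dz":-2.1,"twist":0,"jaw":0.55}
    - {"dx":0,"dy":0,"dz":0,"twist":0,"jaw":0.55}
    - {"dx":0,"dy":0,"dz":0,"twist":0,"jaw":0.2}
    - {"dx":0,"dy":0,"dz":0,"twist":0,"jaw":0.2}
  force: 40

```text
clock: 25.85
tool_pos: [429.4, -403.2, 73.6]
eef_rot: [-3.142, 0.0, 3.04]
ft_force: [-0.1, 0.4, 0.2]
opening: 39.0
grasp_force: 0.1
```

Emit:
apply_moves:
  plan:
    - {"dx":0,"dy":0,"dz":0,"twist":0,"jaw":0.2}
    - {"dx":0,"dy":0,"dz":0,"twist":0,"jaw":0.2}
    - {"dx":0,"dy":0,"dz":4,"twist":0,"jaw":0.2}
    - {"dx":0,"dy":0,"dz":4.5,"twist":0,"jaw":0.2}
    - {"dx":0,"dy":0,"dz":4.5,"twist":0,"jaw":0.2}
    - {"dx":0.5,"dy":2,"dz":3,"twist":1,"jaw":0.2}
    - {"dx":0.6,"dy":4.4,"dz":2,"twist":2,"jaw":0.2}
    - {"dx":0.7,"dy":4.4,"dz":0,"twist":2,"jaw":0.2}

```text
clock: 26.65
tool_pos: [448.0, -296.7, 256.5]
eef_rot: [-3.136, 0.006, 3.126]
ft_force: [-0.1, 0.6, -1.1]
opening: 28.6
grasp_force: 40.0
```

Emit:
apply_moves:
  plan:
    - {"dx":0.8,"dy":4.5,"dz":0,"twist":2,"jaw":0.2}
    - {"dx":0.8,"dy":4.5,"dz":0,"twist":2,"jaw":0.2}
    - {"dx":0.8,"dy":4.5,"dz":0,"twist":2,"jaw":0.2}
    - {"dx":0.8,"dy":4.5,"dz":0,"twist":2,"jaw":0.2}
    - {"dx":0.9,"dy":4.5,"dz":0,"twist":2,"jaw":0.2}
    - {"dx":0.9,"dy":4.5,"dz":0,"twist":1,"jaw":0.2}
    - {"dx":0.9,"dy":4.5,"dz":0,"twist":0,"jaw":0.2}
    - {"dx":0.8,"dy":1.9,"dz":0,"twist":0,"jaw":0.2}

```text
clock: 27.45
tool_pos: [513.1, 41.5, 253.2]
eef_rot: [3.14, -0.001, -2.962]
ft_force: [-0.0, -0.1, -0.8]
opening: 28.9
grasp_force: 40.0
```

Emit:
apply_moves:
  plan:
    - {"dx":0,"dy":0,"dz":0,"twist":0,"jaw":0.2}
    - {"dx":0,"dy":0,"dz":0,"twist":0,"jaw":0.2}

```text
clock: 27.65
tool_pos: [513.6, 38.1, 253.1]
eef_rot: [-3.141, -0.001, -2.963]
ft_force: [0.0, -0.3, -0.6]
opening: 28.6
grasp_force: 40.0
```

```bash
python3 - <<'E'
from h import *
st();cv2.imwrite("pics/w11.png",camera("wrist"));mcob(h=80)
E
```

```text
27.6 [513.6  38.1 253.1] yaw -169.8 F [ 0.  -0.3 -0.6] op 28.6 g 40.0 j [-0.14  0.44  1.75 -0.    0.96 -1.89]
0.94 [322. 269.] mid [560.  45.] ext [ 49. 180.] ang 10
```

View pics/w11.png

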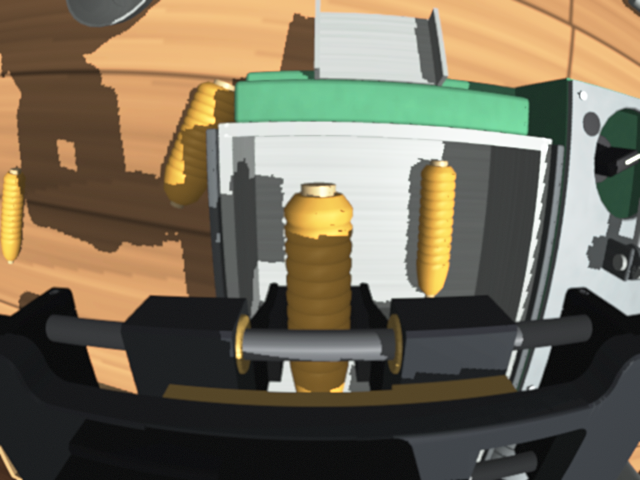

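The first cob lies in the hopper at (437,230) and the second is held above it. The thick cob rests beside the sheller, and another thin cob shows at (12,215).

Emit:
apply_moves:
  plan:
    - {"dx":0,"dy":0,"dz":-3.5,"twist":0,"jaw":0.2}
    - {"dx":0,"dy":0,"dz":-3.5,"twist":0,"jaw":0.2}
    - {"dx":0,"dy":0,"dz":-2.5,"twist":0,"jaw":0.2}
    - {"dx":0,"dy":0,"dz":-1.2,"twist":0,"jaw":0.2}
    - {"dx":0,"dy":0,"dz":0,"twist":0,"jaw":0.2}
    - {"dx":0,"dy":0,"dz":0,"twist":0,"jaw":0.5}
    - {"dx":0,"dy":0,"dz":0,"twist":0,"jaw":0.5}
    - {"dx":0,"dy":0,"dz":0,"twist":0,"jaw":0.5}

```text
clock: 28.55
tool_pos: [514.8, 37.7, 147.3]
eef_rot: [-3.141, 0.003, -2.965]
ft_force: [-0.7, 0.3, 0.3]
opening: 41.5
grasp_force: 0.0
```

Emit:
apply_moves:
  plan:
    - {"dx":0,"dy":0,"dz":4,"twist":0,"jaw":0.5}
    - {"dx":0,"dy":0,"dz":4,"twist":0,"jaw":0.5}
    - {"dx":0,"dy":-2,"dz":3.5,"twist":0,"jaw":0.5}
    - {"dx":0,"dy":-4.5,"dz":0,"twist":-2,"jaw":0.55}
    - {"dx":0,"dy":-4.5,"dz":0,"twist":-2,"jaw":0.55}
    - {"dx":0,"dy":-4.5,"dz":0,"twist":-2,"jaw":0.55}
    - {"dx":0,"dy":-4.5,"dz":0,"twist":-2,"jaw":0.55}
    - {"dx":0,"dy":0,"dz":0,"twist":-2,"jaw":0.55}

```text
clock: 29.35
tool_pos: [515.1, -167.9, 262.5]
eef_rot: [-3.137, 0.005, 3.137]
ft_force: [-0.9, -0.1, -0.6]
opening: 47.6
grasp_force: 0.0
```

```bash
python3 - <<'E'
from h import *
st();im=camera("wrist");cv2.imwrite("pics/w12.png",im);mcob();print("thick");mcob("thick1_c",h=22)
a=camera("top");mcob("thin1_c","top");mcob("thick1_c","top",22)
E
```

```text
29.4 [ 515.1 -167.9  262.5] yaw 179.7 F [-0.9 -0.1 -0.6] op 47.6 g 0.0 j [-0.52  0.45  1.68 -0.    1.   -2.09]
0.73 [543. 224.] mid [523.  71.] ext [ 29. 131.] ang 10
thick
0.58 [302. 288.] mid [518.  35.] ext [ 29. 118.] ang 8
0.35 [526. 302.] mid [ 452. -631.] ext [ 44. 119.] ang 140
```

View pics/w12.png

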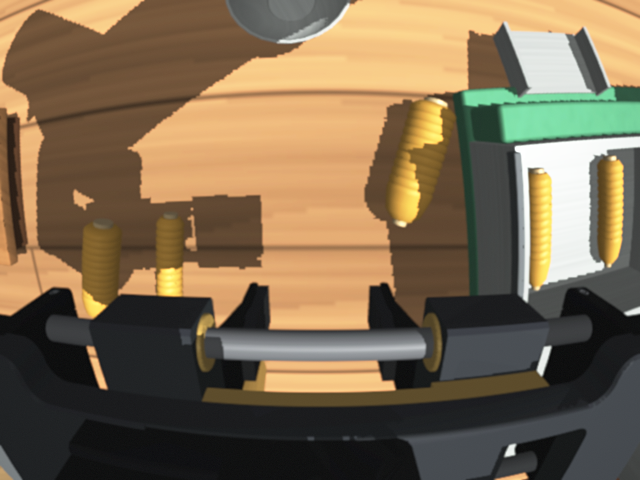

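Two thin cobs lie in the hopper. The third is on the table at (170,255), next to a thick one at (100,265).

Emit:
apply_moves:
  plan:
    - {"dx":1.3,"dy":-4,"dz":0,"twist":-2.5,"jaw":0.55}
    - {"dx":1.3,"dy":-4,"dz":0,"twist":-2.5,"jaw":0.55}
    - {"dx":1.3,"dy":-4,"dz":0,"twist":-2.5,"jaw":0.55}
    - {"dx":1.3,"dy":-3.8,"dz":0,"twist":-1,"jaw":0.55}
    - {"dx":0,"dy":0,"dz":0,"twist":0,"jaw":0.55}
    - {"dx":0,"dy":0,"dz":0,"twist":0,"jaw":0.55}

```text
clock: 30.25
tool_pos: [566.1, -319.6, 260.6]
eef_rot: [3.141, -0.001, 2.996]
ft_force: [-1.0, -0.2, 0.5]
opening: 48.0
grasp_force: 0.0
```

```bash
python3 - <<'E'
from h import *
st();im=camera("wrist");mcob();print("thick");mcob("thick1_c",h=22)
E
```

```text
30.2 [ 566.1 -319.6  260.6] yaw 171.7 F [-1.  -0.2  0.5] op 48.0 g 0.0 j [-0.69  0.6   1.4   0.    1.15 -2.11]
0.47 [614. 128.] mid [544.  41.] ext [134. 389.] ang 3
thick
0.24 [618. 128.] mid [542.  34.] ext [132. 381.] ang 3
```

```bash
python3 - <<'E'
from h import *
st();cobs(save="pics/w13.png");mcob();mcob("thin2_c")
c=calibration("wrist");im=camera("wrist")
m=cv2.inRange(cv2.cvtColor(im,cv2.COLOR_BGR2HSV),(15,185,50),(30,255,255))
n,l,s,_=cv2.connectedComponentsWithStats(cv2.morphologyEx(m,cv2.MORPH_OPEN,np.ones((3,3))))
for i in range(1,n):
    if s[i,4]>400: print(s[i],np.round(unproj("wrist",(s[i,0]+s[i,2]/2,s[i,1]+s[i,3]/2),15,c)))
E
```

```text
30.4 [ 565.7 -318.   260.9] yaw 171.7 F [-0.4  0.1  0.7] op 47.6 g 0.0 j [-0.68  0.59  1.4   0.    1.15 -2.11]
wrist 1995 [ 14. 162.] mid [ 445. -667.] size [ 53. 123.] ang 152
wrist 2067 [310. 220.] mid [ 566. -324.] size [ 28. 110.] ang 171
0.15 [613. 126.] mid [543.  40.] ext [136. 388.] ang 3
0.56 [609. 135.] mid [544.  40.] ext [136. 388.] ang 3
```

View pics/w13.png

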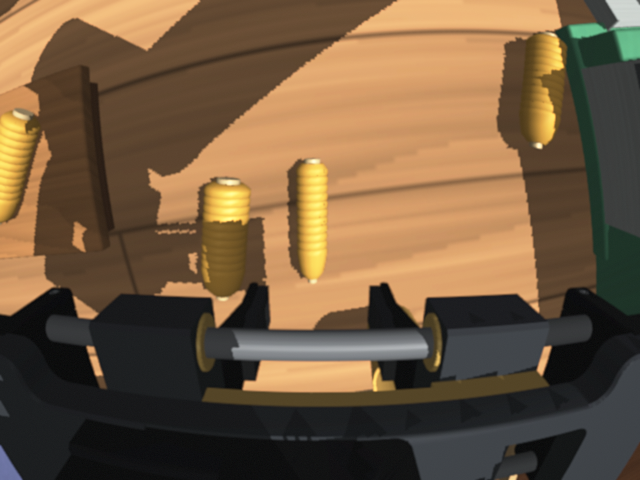

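The third thin cob is at (312,220), measured at (566,-324), between the thick one at (226,235) and clear space.

Emit:
apply_moves:
  plan:
    - {"dx":0,"dy":-0.5,"dz":-4,"twist":0,"jaw":0.55}
    - {"dx":0,"dy":0,"dz":-4.5,"twist":0,"jaw":0.55}
    - {"dx":0,"dy":0,"dz":-4.5,"twist":0,"jaw":0.55}
    - {"dx":0,"dy":0,"dz":-3.5,"twist":0,"jaw":0.55}
    - {"dx":0,"dy":0,"dz":-2.1,"twist":0,"jaw":0.55}
    - {"dx":0,"dy":0,"dz":0,"twist":0,"jaw":0.55}
    - {"dx":0,"dy":0,"dz":0,"twist":0,"jaw":0.2}
    - {"dx":0,"dy":0,"dz":0,"twist":0,"jaw":0.2}

```text
clock: 31.4
tool_pos: [566.3, -325.2, 75.8]
eef_rot: [-3.141, 0.001, 2.996]
ft_force: [-0.1, 0.2, 0.7]
opening: 38.2
grasp_force: 0.0
```

Emit:
apply_moves:
  plan:
    - {"dx":0,"dy":0,"dz":0,"twist":0,"jaw":0.2}
    - {"dx":0,"dy":0,"dz":0,"twist":0,"jaw":0.2}
    - {"dx":0,"dy":0,"dz":4,"twist":0,"jaw":0.2}
    - {"dx":0,"dy":0,"dz":4.5,"twist":0,"jaw":0.2}
    - {"dx":0,"dy":0,"dz":4.5,"twist":0,"jaw":0.2}
    - {"dx":0,"dy":2,"dz":3,"twist":2,"jaw":0.2}
    - {"dx":-0.4,"dy":4.4,"dz":2,"twist":2,"jaw":0.2}
    - {"dx":-0.7,"dy":4.4,"dz":0,"twist":2,"jaw":0.2}

```text
clock: 32.2
tool_pos: [556.6, -217.7, 259.2]
eef_rot: [-3.137, 0.008, 3.1]
ft_force: [0.5, -0.0, -1.5]
opening: 28.7
grasp_force: 40.0
```

Emit:
apply_moves:
  plan:
    - {"dx":-0.7,"dy":4.3,"dz":0,"twist":2,"jaw":0.2}
    - {"dx":-0.7,"dy":4.3,"dz":0,"twist":2,"jaw":0.2}
    - {"dx":-0.7,"dy":4.3,"dz":0,"twist":2,"jaw":0.2}
    - {"dx":-0.7,"dy":4.3,"dz":0,"twist":2,"jaw":0.2}
    - {"dx":-0.7,"dy":4.3,"dz":0,"twist":2,"jaw":0.2}
    - {"dx":-0.7,"dy":4.3,"dz":0,"twist":2,"jaw":0.2}
    - {"dx":-0.7,"dy":4.3,"dz":0,"twist":0.3,"jaw":0.2}
    - {"dx":0,"dy":0,"dz":0,"twist":0,"jaw":0.2}

```text
clock: 33.0
tool_pos: [503.7, 88.4, 255.4]
eef_rot: [3.14, -0.001, -2.962]
ft_force: [-0.4, -0.0, -0.6]
opening: 28.6
grasp_force: 40.0
```

Emit:
apply_moves:
  plan:
    - {"dx":0,"dy":0,"dz":0,"twist":0,"jaw":0.2}
    - {"dx":0,"dy":0,"dz":0,"twist":0,"jaw":0.2}

```text
clock: 33.2
tool_pos: [506.4, 83.2, 255.3]
eef_rot: [-3.141, 0.001, -2.969]
ft_force: [-0.3, -0.4, -0.9]
opening: 28.4
grasp_force: 40.0
```

Lower, release and raise.

Emit:
apply_moves:
  plan:
    - {"dx":0,"dy":0,"dz":-3.5,"twist":0,"jaw":0.2}
    - {"dx":0,"dy":0,"dz":-3.5,"twist":0,"jaw":0.2}
    - {"dx":0,"dy":0,"dz":-2.5,"twist":0,"jaw":0.2}
    - {"dx":0,"dy":0,"dz":-1.4,"twist":0,"jaw":0.2}
    - {"dx":0,"dy":0,"dz":0,"twist":0,"jaw":0.2}
    - {"dx":0,"dy":0,"dz":0,"twist":0,"jaw":0.5}
    - {"dx":0,"dy":0,"dz":0,"twist":0,"jaw":0.5}
    - {"dx":0,"dy":0,"dz":0,"twist":0,"jaw":0.5}

```text
clock: 34.0
tool_pos: [506.8, 83.5, 147.2]
eef_rot: [-3.141, 0.003, -2.969]
ft_force: [0.1, -0.5, -1.0]
opening: 41.4
grasp_force: 0.0
```

Emit:
apply_moves:
  plan:
    - {"dx":0,"dy":0,"dz":4,"twist":0,"jaw":0.5}
    - {"dx":0,"dy":0,"dz":4,"twist":0,"jaw":0.5}
    - {"dx":3.4,"dy":0.6,"dz":3,"twist":0,"jaw":0.5}
    - {"dx":3.4,"dy":0.6,"dz":1,"twist":0,"jaw":0.5}
    - {"dx":3.4,"dy":0.6,"dz":0,"twist":0,"jaw":0.5}
    - {"dx":0,"dy":0,"dz":0,"twist":0,"jaw":0.5}
    - {"dx":0,"dy":0,"dz":0,"twist":0,"jaw":0.5}

```text
clock: 34.7
tool_pos: [607.8, 102.0, 266.3]
eef_rot: [-3.142, -0.0, -2.968]
ft_force: [-0.6, 0.4, -0.8]
opening: 43.6
grasp_force: 0.0
```

```bash
python3 - <<'E'
from h import *
st();cobs(h=55);
for d in pinpoint("cover_grip","wrist")[:2]: print(round(d["confidence"],2),np.round(d["xy"]),np.round(unproj("wrist",d["xy"],152)))
cv2.imwrite("pics/w14.png",camera("wrist"))
E
```

```text
34.7 [607.8 102.  266.3] yaw -170.1 F [-0.6  0.4 -0.8] op 43.6 g 0.0 j [-0.01  0.54  1.48 -0.    1.12 -1.76]
wrist 2757 [380. 100.] mid [493. 134.] size [ 26. 109.] ang 10
wrist 2839 [315. 103.] mid [505.  82.] size [ 26. 109.] ang 10
wrist 2870 [258. 104.] mid [514.  37.] size [ 28. 109.] ang 9
0.69 [317. 269.] [605. 101. 152.]
```

View pics/w14.png

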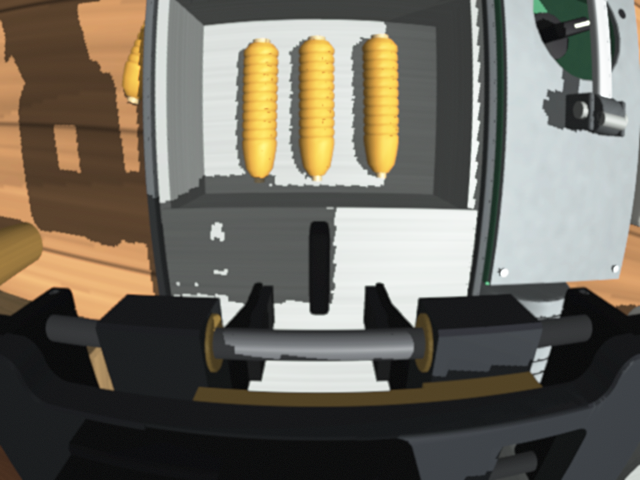

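All three thin cobs lie flat in the hopper and the fin is at (318,268). Now I close the cover.

Emit:
apply_moves:
  plan:
    - {"dx":0,"dy":0,"dz":-2.5,"twist":0,"jaw":0.5}
    - {"dx":0,"dy":0,"dz":-2.2,"twist":0,"jaw":0.5}
    - {"dx":0,"dy":0,"dz":-1.4,"twist":0,"jaw":0.5}
    - {"dx":0,"dy":0,"dz":0,"twist":0,"jaw":0.2}
    - {"dx":0,"dy":0,"dz":0,"twist":0,"jaw":0.05}
    - {"dx":0,"dy":0,"dz":0,"twist":0,"jaw":0.05}
    - {"dx":0,"dy":0,"dz":0,"twist":0,"jaw":0.05}
    - {"dx":0,"dy":0,"dz":0,"twist":0,"jaw":0.05}
  force: 25

```text
clock: 35.65
tool_pos: [608.3, 102.4, 206.0]
eef_rot: [3.141, 0.002, -2.969]
ft_force: [0.6, 0.8, 3.0]
opening: 12.0
grasp_force: 25.2
```

Emit:
apply_moves:
  plan:
    - {"dx":-2.0,"dy":-0.35,"dz":0,"twist":0,"jaw":0.05}
    - {"dx":-2.5,"dy":-0.43,"dz":0,"twist":0,"jaw":0.05}
    - {"dx":-2.5,"dy":-0.43,"dz":0,"twist":0,"jaw":0.05}
    - {"dx":-2.5,"dy":-0.43,"dz":0,"twist":0,"jaw":0.05}
    - {"dx":-2.5,"dy":-0.43,"dz":0,"twist":0,"jaw":0.05}
    - {"dx":-2,"dy":-0.35,"dz":0,"twist":0,"jaw":0.05}
    - {"dx":-1.0,"dy":-0.17,"dz":0,"twist":0,"jaw":0.05}
    - {"dx":0,"dy":0,"dz":0,"twist":0,"jaw":0.05}

```text
clock: 36.45
tool_pos: [456.8, 76.3, 205.9]
eef_rot: [3.141, -0.001, -2.969]
ft_force: [-2.1, 3.5, 6.1]
opening: 12.0
grasp_force: 25.0
```

Emit:
apply_moves:
  plan:
    - {"dx":-0.4,"dy":-0.07,"dz":0,"twist":0,"jaw":0.05}
    - {"dx":-0.3,"dy":-0.05,"dz":0,"twist":0,"jaw":0.05}
    - {"dx":0,"dy":0,"dz":0,"twist":0,"jaw":0.05}
    - {"dx":0,"dy":0,"dz":0,"twist":0,"jaw":0.05}

```text
clock: 36.85
tool_pos: [455.0, 76.0, 206.0]
eef_rot: [3.14, 0.01, -2.971]
ft_force: [6.0, 9.1, 0.2]
opening: 11.9
grasp_force: 25.0
```

Emit:
apply_moves:
  plan:
    - {"dx":-0.3,"dy":-0.1,"dz":0,"twist":0,"jaw":0.05}
    - {"dx":0,"dy":0,"dz":0,"twist":0,"jaw":0.05}
    - {"dx":0,"dy":0,"dz":0,"twist":0,"jaw":0.05}

```text
clock: 37.15
tool_pos: [454.5, 75.8, 206.0]
eef_rot: [3.14, 0.016, -2.972]
ft_force: [10.7, 14.2, -5.9]
opening: 12.3
grasp_force: 25.0
```

Emit:
apply_moves:
  plan:
    - {"dx":0,"dy":0,"dz":0,"twist":0,"jaw":0.5}
    - {"dx":0,"dy":0,"dz":0,"twist":0,"jaw":0.5}
    - {"dx":0,"dy":0,"dz":0,"twist":0,"jaw":0.5}
    - {"dx":0,"dy":0,"dz":4,"twist":0,"jaw":0.5}
    - {"dx":0,"dy":0,"dz":4,"twist":0,"jaw":0.5}
    - {"dx":0,"dy":3,"dz":4,"twist":0,"jaw":0.5}
    - {"dx":0,"dy":4,"dz":2,"twist":0,"jaw":0.5}
    - {"dx":0,"dy":0,"dz":0,"twist":0,"jaw":0.5}

```text
clock: 37.95
tool_pos: [449.1, 146.6, 348.4]
eef_rot: [3.141, 0.008, -2.965]
ft_force: [0.1, -0.7, 0.4]
opening: 43.4
grasp_force: 0.0
```

```bash
python3 - <<'E'
from h import *
st();w=camera("wrist");t=camera("top")
o=np.zeros((480,800,3),np.uint8);o[:,:400]=cv2.resize(w,(400,300))[0:300].repeat(1,0) if 0 else 0
o[:300,:400]=cv2.resize(w,(400,300));o[:300,400:]=cv2.resize(t,(400,300));o[300:,:400]=w[60:240,60:460];o[300:,400:]=t[180:360,220:620]
cv2.imwrite("pics/end.png",o)
for d in pinpoint("cover_grip","wrist")[:1]: print(round(d["confidence"],2),np.round(unproj("wrist",d["xy"],152)))
E
```

```text
38.0 [449.1 146.6 348.4] yaw -169.9 F [ 0.1 -0.7  0.4] op 43.4 g 0.0 j [ 0.08  0.25  1.73  0.    1.15 -1.67]
0.76 [447.  71. 152.]
```

View pics/end.png

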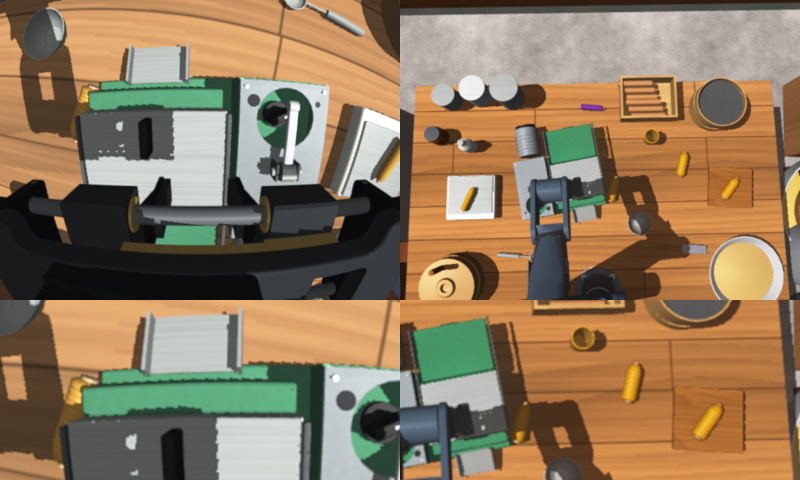

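The cover is shut, the lever is closed and the tumbler stands at (652,137). Both samples are in place and both thick cobs are still on the table.

```bash
python3 -c "
from rig import *
print(sign_off())"
```

```text
the job is handed in; nothing more can be done
None
```

The job is handed in (result not shown): sheller set to the small dot for thin cobs, lever closed, all three thin cobs in the hopper, cover shut; both samples, the two thick cobs and the tumbler were not touched, though one thick cob was knocked against the sheller during the run.

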